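# Return the blade cassette through the sprung gate

### The arm

A 6-joint arm with a two-finger parallel gripper is mounted at the origin on the work surface; the furniture and walls round the work are solid. World frame = base frame: x ahead of the robot, y to its left, z up, the work surface at z = 0. Lengths are in m, angles in rad, forces in N, time in s.
With the tool pointing down it reaches from about 0.375 to 0.925 m from the base axis. Payload 5.7 kg.
Tool frame: the origin (TCP) lies midway between the tips of the shut fingers; the grasp point (between the pads) lies 19 mm behind it; z points along the fingers, y is the direction in which the jaws open and shut (so a half turn about z gives the same grasp; the last joint's range is limited). The gripper opens to 85 mm and grips with 20 to 120 N. Pads are 22 mm wide; open, the fingers measure 114 mm over their backs; the gripper's body (76 mm by 85 mm) begins 54 mm behind the grasp point. The pads swing forward as they close: fully open they stand 13 mm farther back than shut.
Start: joints at [-0.115, 0.359, 1.51, -0, 1.272, -0.115], TCP at [0.6, -0, 0.231] pointing down, gripper open.
Joint ranges: [-2.97, 2.97], [-1.01, 2.36], [0.21, 2.38], [-0.96, 4.11], [0.2, 2.71], [-2.98, 2.98]. Speed limits (rad/s): [2.39, 2.39, 3.14, 3.14, 3.14, 3.14].

### API

Orientations are given as [roll, pitch, yaw] about the fixed x, y, z axes, in that order (R = Rz(yaw) Ry(pitch) Rx(roll)).
In Python, from station import arm gives the robot as it stands. The module is installed in compiled form; this text tells all that it offers.
- The arm moves only by the tool apply_moves, never from a script. Its argument "steps" is a list of rows, each an object of numbers: "dx", "dy", "dz": the shift along the tool's x, y, z in cm; "ax", "ay", "az": the turn, a rotation vector about the tool's x, y, z in degrees; "gripper": the finger opening in cm, from 0 to 8.54. A call has 1 to 8 rows; each row is the pose to reach, as a shift and turn from the pose commanded when the call began, along the tool's axes at that moment; what a row does not reach only later rows make up. A row lasts 1/8 s, in which the tool goes at most 62.5 mm and 10.7 degrees, less where a joint would pass 70% of its speed; a pose out of reach is approached as far as the arm can. A call with a gripper value outside its range is refused whole. The fingers move at their own pace and stop on an object; "grip_force" is the grip in N (left out, the last holds). Time passes only in rows, so rows that repeat a pose let the fingers close. It gives the time, the measured TCP pose, the force and the opening at its end, in the units of the state.
- arm.get_state(): the state, without advancing time (a new reading comes with each control period).
- arm.capture(name): name is "scene" or "side" or "wrist"; returns the picture (400x640x3 uint8, blue, green, red); there is no depth.
- arm.calibration(name): a dict with "fov_y" (degrees; the focal length in pixels is half the picture's height over the tangent of half this angle, whatever the lens; pixels are square), "cx", "cy" (the principal point, pixels), "distortion" ([k1, k2, p1, p2, k3] as OpenCV has them; the pictures are not rectified), "origin" and "orientation" of the camera in the world. Camera axes: x right, y up, looking along -z (the intrinsics and any distortion apply to the point x, -y, -z); pixel columns grow to the right and rows downward; lengths in m; the calibration is good to about 2 mm. A picture is of the moment at which its call begins: read the wrist's pose just before it. calibration takes no time and is no camera call; for the wrist camera it gives the pose at the moment of the call.
- arm.job_done(): hands the job in, once; it reports no verdict.
The state is a dict: "clock": time; "joints": joint angles; "qd": joint speeds; "joint_torque": joint torques, N m; "tcp_pos": TCP position; "eef_rot": TCP orientation; "wrist_force": force on the tool from outside, world axes, zero at the start; "moment": the same for the moment, N m; "finger_gap": opening from 0.0 (shut) to 1.0 (fully open).
Only numpy, scipy, OpenCV 4.12 (cv2) and the standard library are available. Lean on these libraries where they do the work, as an engineer would, in place of code of your own. Each camera call takes 0.05 s, during which the arm holds its last target.

### The job

Take the grey blade cassette out of its rack, lay it flat on the counter and let go of it, then take it again flat and push it, end first, through the sprung double gate into the steel return bay, not over the top. Push it fully home against the back stop so that both gate leaves spring shut behind it, and leave the other things on the counter where they are.

Things in the scene. Friction and masses are not known exactly. Their poses are not given: they have to be found in the camera images.
- cassette_mid (a point): Centre of the blade cassette: plain grey plastic box, 120 mm long (its y axis), 60 wide (its z), 36 thick (its x), 0.25 kg. It starts on a long edge in the rack (z up, centre 34 mm above the counter); it lies flat when x is vertical, either face up (centre 18 mm above the counter). Either end may go first. On edge on the counter, a push near its top tips it over flat.
- cassette_rack: Fixed low steel rack, base plate 74 x 100 mm, 4 mm thick; the cassette stands on the plate between two walls along the rack's y axis, 43 mm apart inside, 90 mm long, tops 25 mm above the counter, so its upper 39 mm are free. Origin: centre of the underside.
- return_bay: Fixed steel bay. Origin: on the counter mid-gate; +y is the push direction, x across, z up. The cassette slides on its deck, 12 mm high, from y=-10 mm. Gate at y=0, 80 mm clear between posts 12 mm thick, to z=59. To y=48: no roof, 96 wide, walls to z=56; the leaves swing here. A funnel leads to the roofed pocket 74 wide, 46 high inside (top z=61), roof from y=68, back stop at y=168 mm.
- bay_home (a point): Where the cassette's centre is when its leading end touches the back stop: 108 mm past the gate along the bay's y, on its centre line, 18 mm above the deck. The trailing end is then 48 mm past the gate, just clear of the leaves; closed fingers can follow it that far from above, between the leaves. Axes as the bay's.
- gate_left (a joint): Angle of the aluminium leaf hinged at x = -42 mm of the bay, rad: 0 shut (across the lane), grows to 1.5 as it swings inward along +y; it cannot swing outward. Leaf 40 mm long, 4 thick, top 53 mm above the counter. A light spring (under 2 N at the leaf's tip) swings it shut.
- gate_right (a joint): The same for the leaf hinged at x = +42 mm of the bay: 0 shut, 1.5 fully inward.
- sealer_corner (a point): Far right corner of the fixed blue hand sealer that stands in front of the bay: its body lies from here 90 mm toward the robot (-x) and 300 mm to the left (+y), 56 mm high. Its raised arm over the middle of that strip rises leftward from 80 to 245 mm. Keep the hand to the right of or beyond it.
- tape_roll: Bystander: roll of buff tape lying flat, 91 mm across, 25 mm high. Origin: centre of its underside.
- spice_b: Bystander: round jar with a dark cap, 44 mm across, 106 mm high. Origin: centre of its underside.

How it is judged:
On the way, in this order (a step that is already met when the one before it is completed fails the run):
1. the cassette lies flat on the counter outside the bay, released (angle between the x axis of cassette_mid and the z axis of return_bay, either way round below 0.12 rad and height (world z) of cassette_mid below 0.024 m and y of cassette_mid in the frame of return_bay below -0.02 m and contact force between cassette and the fingers below 0.3 N and linear speed of cassette below 0.02 m/s), for 0.2 s.
2. the cassette, flat and low, pushes both leaves inward (angle between the x axis of cassette_mid and the z axis of return_bay, either way round below 0.12 rad and height (world z) of cassette_mid below 0.04 m and value of joint each of gate_left, gate_right above 0.4 rad and x of cassette_mid in the frame of return_bay between -0.03 and 0.03 m and y of cassette_mid in the frame of return_bay above -0.06 m), for 0.05 s.
At the end, for the whole second after the job is handed in: The cassette lies flat on the deck in the bay's pocket, its leading end within 6 mm of the back stop, at rest and released, and both gate leaves are shut behind it (under 0.1 rad) (angle between the x axis of cassette_mid and the z axis of return_bay, either way round below 0.12 rad and height (world z) of cassette_mid below 0.04 m and y of cassette_mid in the frame of bay_home between -0.006 and 0.004 m and x of cassette_mid in the frame of bay_home between -0.012 and 0.012 m and value of joint each of gate_left, gate_right below 0.1 rad and linear speed of cassette below 0.01 m/s and contact force between cassette and the fingers below 0.1 N); the robot touches nothing.
It fails at once if the cassette is lifted over the gate or the bay (y of cassette_mid in the frame of return_bay between -0.03 and 0.2 m and x of cassette_mid in the frame of return_bay between -0.06 and 0.06 m and height (world z) of cassette_mid above 0.055 m).
It fails at once if the tape roll is shifted by more than 30 mm (distance of tape_roll from where it was at the start of the episode above 0.03 m).
It fails at once if the dark-capped jar is shifted by more than 30 mm (distance of spice_b from where it was at the start of the episode above 0.03 m).
It also fails if it takes over 72 s, if anything falls off the work surface, if the arm or the gripper's body presses on something with over 40 N, if the wrist force passes 120 N, or if a joint passes its speed limit or range.

## Working session

There is one attempt and no reset: what is moved stays moved. The work goes in short steps, Python scripts to look and compute and a tool call to move; the robot and the scene stay as the last step left them, time stands still between calls to the robot, and variables do not carry over. Pictures are saved under pics/ and viewed, and the job is handed in when it is done.

Besides the shell and the picture viewer there is one more tool, called after "Request:" as a command line: name --argument value ..., lists and objects as JSON in quotes. apply_moves: Moves the arm, as the interface text tells. Its arguments: {"type":"object","properties":{"steps":{"type":"array"},"grip_force":{"type":"number"}},"required":["steps"]}

```bash
mkdir -p pics; python3 - <<'E'
from station import arm
import cv2
print(arm.get_state())
for n in ["scene","side","wrist"]:
    print(n,arm.calibration(n))
    cv2.imwrite(f"pics/{n}0.png",arm.capture(n))
E
```

```text
{'clock': 0.0, 'joints': array([-1.15099664e-01,  3.59516331e-01,  1.51142012e+00,  1.77748449e-06,
        1.27250902e+00, -1.15101022e-01]), 'qd': array([ 3.82838648e-04,  1.22088037e-03, -8.21177472e-04,  9.18646616e-05,
        9.47055208e-04, -1.10458789e-03]), 'joint_torque': array([ 1.96551155e-03, -5.27614331e+01, -2.78626120e+01, -6.37880498e-05,
        1.32890840e-02, -2.81424428e-05]), 'tcp_pos': array([5.99324854e-01, 7.12258223e-05, 2.30451532e-01]), 'eef_rot': array([-3.13975229e+00, -2.14477407e-04,  1.57079696e+00]), 'wrist_force': array([-0.13645374, -0.56826379, -0.18001286]), 'moment': array([0.02954547, 0.00010743, 0.03813581]), 'finger_gap': 0.9987063571879665}
scene {'fov_y': 49.781276073170375, 'cx': 319.0098618886765, 'cy': 198.2326077718224, 'distortion': array([-0.03810991,  0.        ,  0.        ,  0.        ,  0.        ]), 'origin': array([-0.20235659, -0.76730538,  0.54070975]), 'orientation': array([ 1.10063471,  0.0073847 , -0.77644564])}
side {'fov_y': 57.124223713642465, 'cx': 317.7038017352398, 'cy': 203.45933854389204, 'distortion': array([0.00289308, 0.        , 0.        , 0.        , 0.        ]), 'origin': array([ 0.16848438, -0.96907277,  0.50299835]), 'orientation': array([ 1.13401853, -0.00644898, -0.31332837])}
wrist {'fov_y': 70.86445712327559, 'cx': 313.98093069340274, 'cy': 195.45470924030562, 'distortion': array([-0.00466362,  0.        ,  0.        ,  0.        ,  0.        ]), 'origin': array([0.60035675, 0.07692719, 0.37422974]), 'orientation': array([-0.30288911,  0.00214861,  0.00071287])}
```

View pics/scene0.png

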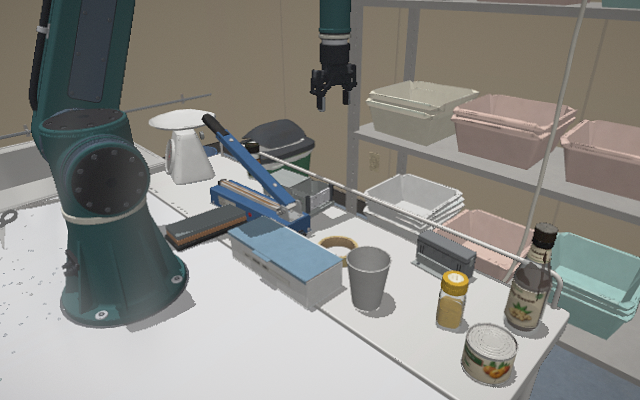

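View pics/side0.png

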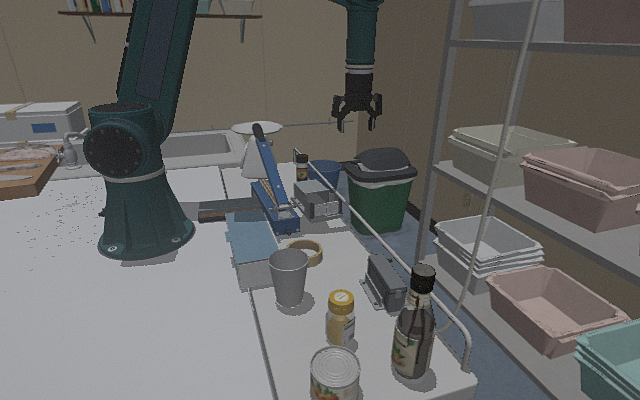

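View pics/wrist0.png

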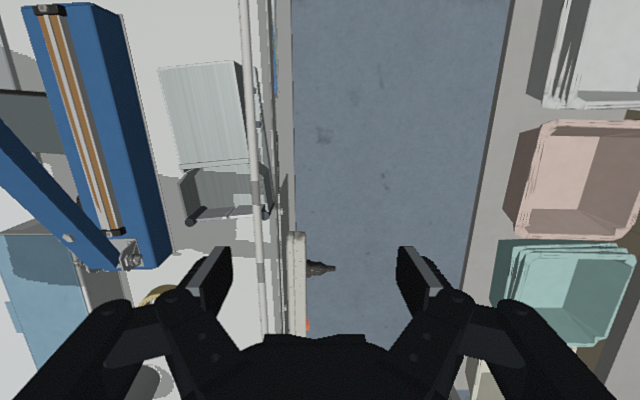

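```bash
cat > h.py <<'E'
import numpy as np, cv2
from scipy.spatial.transform import Rotation as R
def K(c):
    f=200/np.tan(np.radians(c['fov_y'])/2); return np.array([[f,0,c['cx']],[0,f,c['cy']],[0,0,1]])
def ray(c,uv):
    p=cv2.undistortPoints(np.array(uv,float).reshape(-1,1,2),K(c),c['distortion']).reshape(-1,2)
    d=np.c_[p[:,0],-p[:,1],-np.ones(len(p))]
    return R.from_euler('xyz',c['orientation']).apply(d)
def onz(c,uv,z):
    d=ray(c,uv);o=c['origin']; t=(z-o[2])/d[:,2]; return o+d*t[:,None]
def proj(c,P):
    q=R.from_euler('xyz',c['orientation']).inv().apply(np.array(P,float)-c['origin'])
    q=q*[1,-1,-1]
    return cv2.projectPoints(q.reshape(-1,1,3),np.zeros(3),np.zeros(3),K(c),c['distortion'])[0].reshape(-1,2)
def crop(im,x0,y0,x1,y1,s,fn):
    cv2.imwrite(fn,cv2.resize(im[y0:y1,x0:x1],None,fx=s,fy=s,interpolation=cv2.INTER_CUBIC))
E
python3 - <<'E'
from h import *
crop(cv2.imread('pics/scene0.png'),400,220,500,290,8,'pics/c1.png')
crop(cv2.imread('pics/side0.png'),350,240,440,315,8,'pics/c2.png')
crop(cv2.imread('pics/wrist0.png'),140,40,300,240,3,'pics/c3.png')
E
```

```text
(no output)
```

View pics/c1.png

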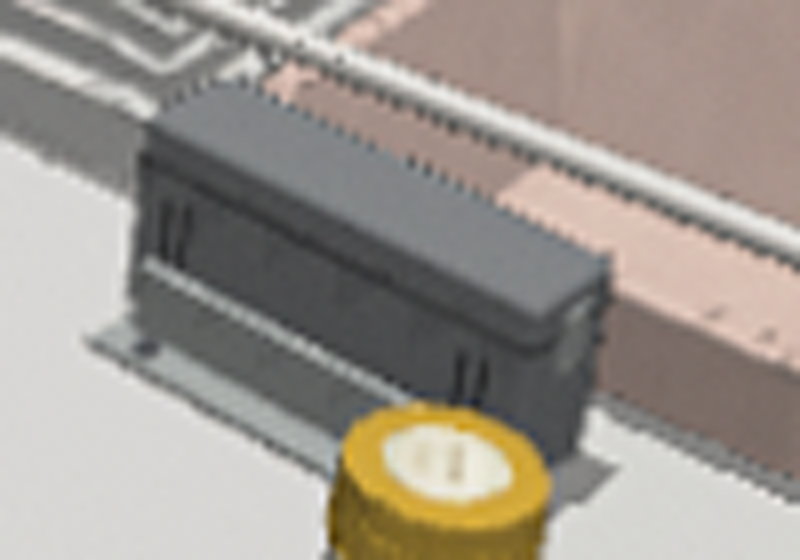

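View pics/c2.png

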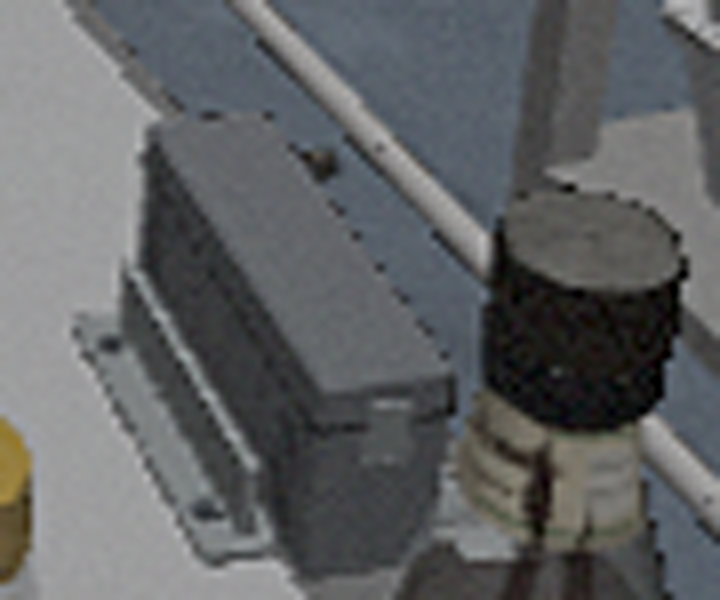

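View pics/c3.png

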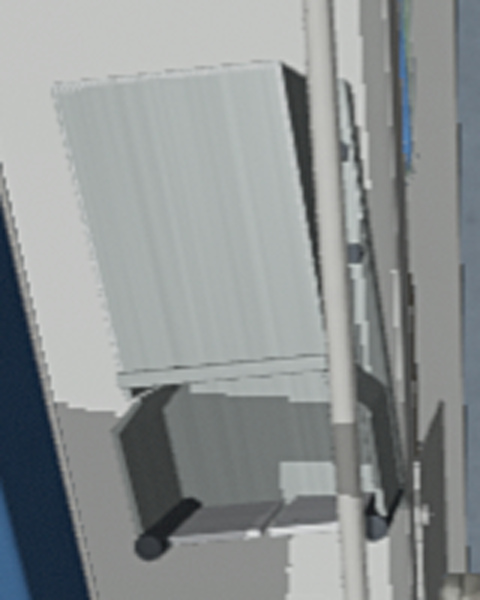

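```bash
python3 - <<'E'
from h import *
from station import arm
np.set_printoptions(precision=4,suppress=True)
s,d,w=[arm.calibration(n) for n in("scene","side","wrist")]
print(onz(s,[(418.7,236),(467.5,260.2),(475.8,252.5),(430,230.5)],.064))
print(onz(d,[(368.8,255.6),(390,289),(406,287),(383.8,254.4)],.064))
print('roof',onz(w,[(157.3,70),(233.3,60.7),(250,158),(179,168)],.063))
print('posts',onz(w,[(190,222),(266,215)],.059))
print('sealer corner',onz(w,[(172,258)],.056))
print('rail x',onz(w,[(255,10),(262,250)],.08), 'counter edge',onz(w,[(290,10),(290,320)],.0))
print('tape',onz(s,[(337,245)],.025), onz(d,[(304,252)],.025))
E
```

```text
[[ 0.4768 -0.3667  0.064 ]
 [ 0.4688 -0.4821  0.064 ]
 [ 0.504  -0.4809  0.064 ]
 [ 0.5123 -0.3713  0.064 ]]
[[ 0.4845 -0.3625  0.064 ]
 [ 0.4738 -0.4789  0.064 ]
 [ 0.5058 -0.4826  0.064 ]
 [ 0.5179 -0.3679  0.064 ]]
roof [[0.4397 0.1137 0.063 ]
 [0.5182 0.1222 0.063 ]
 [0.5285 0.0233 0.063 ]
 [0.4476 0.0119 0.063 ]]
posts [[ 0.4495 -0.0556  0.059 ]
 [ 0.5422 -0.0463  0.059 ]]
sealer corner [[ 0.4184 -0.1066  0.056 ]]
rail x [[ 0.546   0.162   0.08  ]
 [ 0.5392 -0.0819  0.08  ]] counter edge [[ 0.5718  0.1851  0.    ]
 [ 0.561  -0.2517  0.    ]]
tape [[ 0.3762 -0.2287  0.025 ]] [[ 0.3709 -0.2478  0.025 ]]
```

```bash
python3 - <<'E'
from h import *
from station import arm
np.set_printoptions(precision=4,suppress=True)
s,d,w=[arm.calibration(n) for n in("scene","side","wrist")]
a=ray(s,[(425,220.6),(500,250)]);b=ray(d,[(380.6,240.6),(410,273.7)])
n1=np.cross(*a);n2=np.cross(*b);dr=np.cross(n1,n2);dr/=dr[1]
for y in(-.5,-.3,-.1):
    A=np.array([n1,n2,[0,1,0]]);print(np.linalg.solve(A,[n1@s['origin'],n2@d['origin'],y]))
n3=np.cross(*ray(w,[(255,10),(262,250)]))
print('w-side');
for y in(-.5,-.3,-.1,.1):
    print(np.linalg.solve(np.array([n3,n2,[0,1,0]]),[n3@w['origin'],n2@d['origin'],y]))
print('jar yellow base', onz(s,[(450,326)],0),onz(d,[(340,345)],0))
print('bottle', onz(s,[(523,328)],0),onz(d,[(411,373)],0))
print('cup', onz(s,[(368,305)],0),onz(d,[(290,303)],0))
print('bluebox', onz(d,[(229,220),(272,240),(286,278),(242,285)],0.05))
im=arm.capture('scene')
crop(im,300,180,600,400,2.6,'pics/c4.png')
E
```

```text
[ 0.5228 -0.5     0.0783]
[ 0.5365 -0.3     0.066 ]
[ 0.5502 -0.1     0.0537]
w-side
[ 0.5264 -0.5     0.0739]
[ 0.5316 -0.3     0.0721]
[ 0.5368 -0.1     0.0702]
[0.542  0.1    0.0683]
jar yellow base [[ 0.3557 -0.5208  0.    ]] [[ 0.3585 -0.5213  0.    ]]
bottle [[ 0.4406 -0.6147  0.    ]] [[ 0.4476 -0.6115  0.    ]]
cup [[ 0.297  -0.3835  0.    ]] [[ 0.3011 -0.3864  0.    ]]
bluebox [[ 0.2139 -0.0761  0.05  ]
 [ 0.3017 -0.2116  0.05  ]
 [ 0.2986 -0.3681  0.05  ]
 [ 0.2107 -0.3643  0.05  ]]
```

View pics/c4.png

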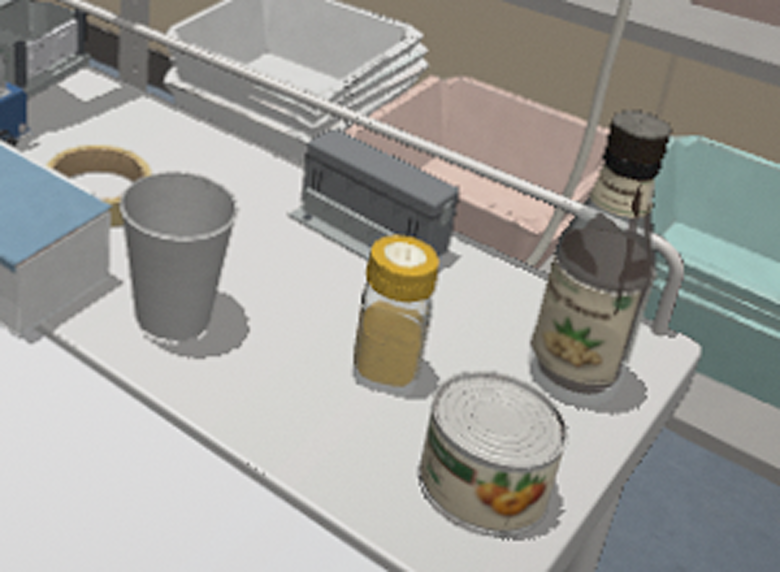

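Request:
apply_moves --steps '[{"dx": -6, "dy": -3, "dz": -2.5}, {"dx": -12, "dy": -6, "dz": -5}, {"dx": -18, "dy": -9, "dz": -7.5}, {"dx": -24, "dy": -12, "dz": -10}, {"dx": -24, "dy": -12, "dz": -10}, {"dx": -24, "dy": -12, "dz": -10}]'

```text
invalid input at $.steps[0]: expected keys dx, dy, dz, ax, ay, az, gripper
```

```bash
python3 - <<'E'
from h import *
from station import arm
import pickle
c=arm.calibration('wrist');im=arm.capture('wrist');cv2.imwrite('pics/w1.png',im);pickle.dump(c,open('w1.pkl','wb'));print(c,arm.get_state()['tcp_pos'])
E
```

```text
{'fov_y': 70.86445712327559, 'cx': 313.98093069340274, 'cy': 195.45470924030562, 'distortion': array([-0.00466362,  0.        ,  0.        ,  0.        ,  0.        ]), 'origin': array([0.60048026, 0.07691279, 0.37444895]), 'orientation': array([-0.30294574,  0.00165953,  0.00071227])} [5.99681760e-01 5.36631363e-05 2.30873075e-01]
```

View pics/w1.png

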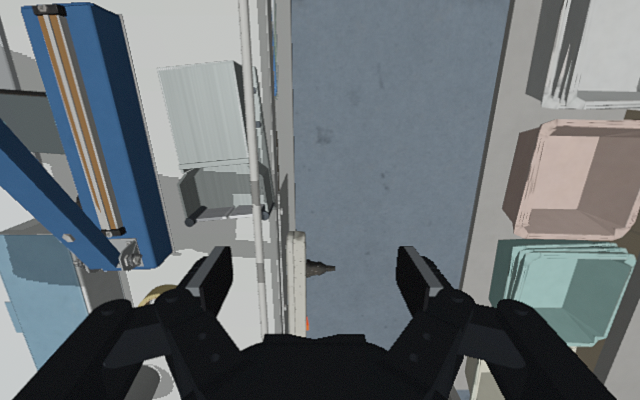

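All keys are required in each row.

Request:
apply_moves --steps '[{"dx": -6, "dy": -3, "dz": -2.5, "ax": 0, "ay": 0, "az": 0, "gripper": 8.5}, {"dx": -12, "dy": -6, "dz": -5, "ax": 0, "ay": 0, "az": 0, "gripper": 8.5}, {"dx": -18, "dy": -9, "dz": -7.5, "ax": 0, "ay": 0, "az": 0, "gripper": 8.5}, {"dx": -24, "dy": -12, "dz": -10, "ax": 0, "ay": 0, "az": 0, "gripper": 8.5}, {"dx": -24, "dy": -12, "dz": -10, "ax": 0, "ay": 0, "az": 0, "gripper": 8.5}, {"dx": -24, "dy": -12, "dz": -10, "ax": 0, "ay": 0, "az": 0, "gripper": 8.5}]'

```text
clock: 1.0
tcp_pos: [0.4795, -0.2424, 0.3324]
eef_rot: [3.14, 0.002, 1.567]
wrist_force: [-0.1, 0.8, 0.6]
finger_gap: 0.997
```

```bash
python3 - <<'E'
from h import *
from station import arm
import pickle
c=arm.calibration('wrist');im=arm.capture('wrist');cv2.imwrite('pics/w2.png',im);pickle.dump(c,open('w2.pkl','wb'));print(c,arm.get_state()['tcp_pos'])
crop(im,250,0,450,150,4,'pics/w2c.png')
E
```

```text
{'fov_y': 70.86445712327559, 'cx': 313.98093069340274, 'cy': 195.45470924030562, 'distortion': array([-0.00466362,  0.        ,  0.        ,  0.        ,  0.        ]), 'origin': array([ 0.48028253, -0.16529766,  0.47600063]), 'orientation': array([-0.30492839, -0.00118092, -0.00295883])} [ 0.47971346 -0.24083179  0.33157635]
```

View pics/w2.png

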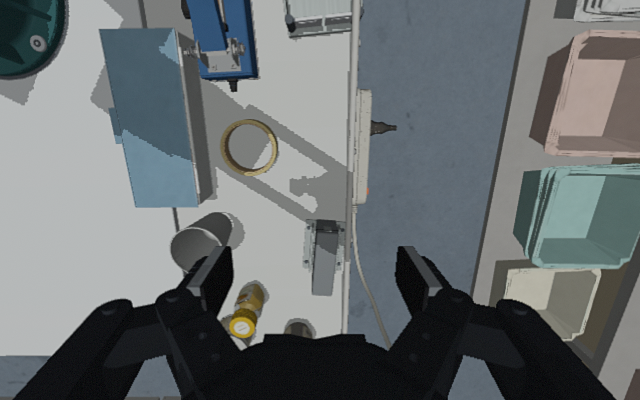

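View pics/w2c.png

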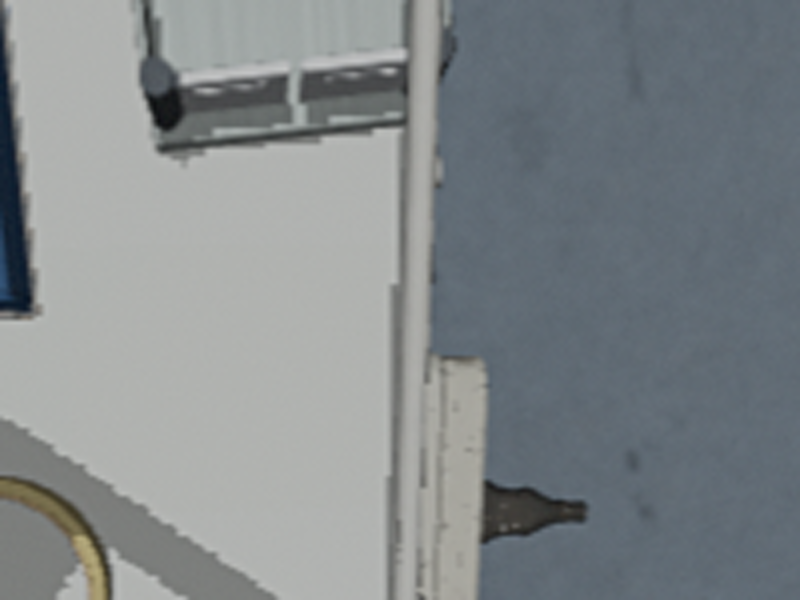

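```bash
python3 - <<'E'
from h import *
import pickle
from station import arm
np.set_printoptions(precision=4,suppress=True)
w=arm.calibration('wrist');w2=pickle.load(open('w2.pkl','rb'))
s=arm.calibration('scene');d=arm.calibration('side')
print('posts',onz(w2,[(289.5,18.7),(361.7,11)],.059),'split',onz(w2,[(323.7,16)],.053))
print('sealer',onz(w2,[(256,76)],.056))
w1=dict(w);w1['origin']=np.array([0.60048026,0.07691279,0.37444895]);w1['orientation']=np.array([-0.30294574,0.00165953,0.00071227])
print('w1 posts',onz(w1,[(190,222),(266,215)],.059),'split',onz(w1,[(140+268/3,40+520/3)],.053))
n1=np.cross(*ray(w2,[(357,0),(350.5,150)]))
n2=np.cross(*ray(d,[(380.6,240.6),(410,273.7)]))
n3=np.cross(*ray(s,[(425,220.6),(500,250)]))
n4=np.cross(*ray(w1,[(246,10),(259,250)]))
for nm,n,c in(('d',n2,d),('s',n3,s),('w1',n4,w1)):
  for y in(-.4,-.2,-.05):
    print(nm,np.linalg.solve(np.array([n1,n,[0,1,0]]),[n1@w2['origin'],n@c['origin'],y]))
# cassette top corners w2
crop(cv2.imread('pics/w2.png'),290,200,360,310,5,'pics/w2d.png')
E
```

```text
posts [[ 0.4493 -0.0555  0.059 ]
 [ 0.5428 -0.047   0.059 ]] split [[ 0.4939 -0.0509  0.053 ]]
sealer [[ 0.4007 -0.1241  0.056 ]]
w1 posts [[ 0.4496 -0.0556  0.059 ]
 [ 0.5423 -0.0464  0.059 ]] split [[ 0.4965 -0.0466  0.053 ]]
d [ 0.5319 -0.4     0.0693]
d [ 0.5331 -0.2     0.0725]
d [ 0.534  -0.05    0.0748]
s [ 0.5317 -0.4     0.0708]
s [ 0.534  -0.2     0.0658]
s [ 0.5357 -0.05    0.062 ]
w1 [ 0.5315 -0.4     0.0727]
w1 [ 0.5331 -0.2     0.0722]
w1 [ 0.5344 -0.05    0.0719]
```

View pics/w2d.png

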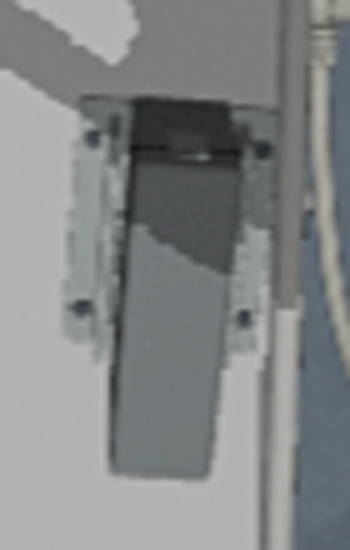

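Request:
apply_moves --steps '[{"dx": -2, "dy": 2, "dz": 5, "ax": 0, "ay": 0, "az": 0, "gripper": 0}, {"dx": -4, "dy": 4, "dz": 10, "ax": 0, "ay": 0, "az": 0, "gripper": 0}, {"dx": -5.8, "dy": 5.4, "dz": 15, "ax": 0, "ay": 0, "az": 0, "gripper": 0}, {"dx": -5.8, "dy": 5.4, "dz": 20, "ax": 0, "ay": 0, "az": 0, "gripper": 0}, {"dx": -5.8, "dy": 5.4, "dz": 23.7, "ax": 0, "ay": 0, "az": 0, "gripper": 0}, {"dx": -5.8, "dy": 5.4, "dz": 23.7, "ax": 0, "ay": 0, "az": 0, "gripper": 0}, {"dx": -5.8, "dy": 5.4, "dz": 23.7, "ax": 0, "ay": 0, "az": 0, "gripper": 0}]'

```text
clock: 1.92
tcp_pos: [0.535, -0.2976, 0.0952]
eef_rot: [3.141, 0.0, 1.572]
wrist_force: [0.9, 0.1, 0.7]
finger_gap: -0.001
```

```bash
python3 - <<'E'
from h import *
import pickle
from station import arm
np.set_printoptions(precision=4,suppress=True)
w2=pickle.load(open('w2.pkl','rb'))
p=onz(w2,[(316,230),(338.5,231.5),(332,295.3),(311.8,294)],.064);print(p,p.mean(0))
v=(p[0]+p[1]-p[2]-p[3])/2;print(np.linalg.norm(v),np.degrees(np.arctan2(v[1],v[0])),np.linalg.norm(p[1]-p[0]))
st=arm.get_state();print(st['tcp_pos'],st['eef_rot'],st['wrist_force'])
cv2.imwrite('pics/s3.png',arm.capture('side'));cv2.imwrite('pics/w3.png',arm.capture('wrist'))
crop(cv2.imread('pics/s3.png'),300,120,460,320,3,'pics/s3c.png')
E
```

```text
[[ 0.4834 -0.3529  0.064 ]
 [ 0.5195 -0.3556  0.064 ]
 [ 0.511  -0.4763  0.064 ]
 [ 0.4761 -0.4735  0.064 ]] [ 0.4975 -0.4146  0.064 ]
0.12091366718380102 86.25786314115521 0.036138688856649615
[ 0.535  -0.2976  0.0952] [3.1407 0.0004 1.5718] [0.9005 0.0759 0.6921]
```

View pics/s3c.png

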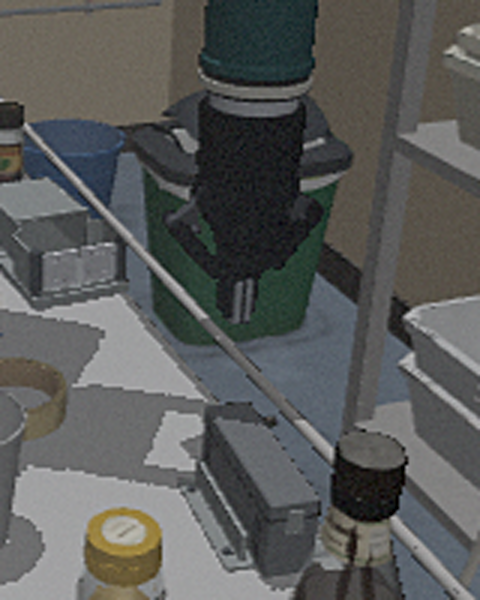

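View pics/w3.png

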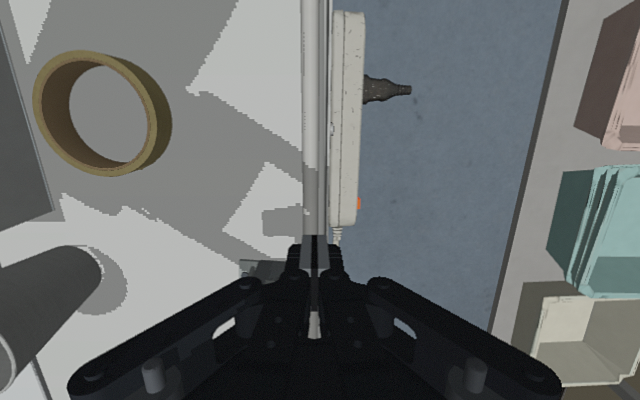

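Request:
apply_moves --steps '[{"dx": 0, "dy": 0, "dz": 0.6, "ax": 0, "ay": 0, "az": 0, "gripper": 0}, {"dx": 0, "dy": 0, "dz": 1.2, "ax": 0, "ay": 0, "az": 0, "gripper": 0}, {"dx": 0, "dy": 0, "dz": 1.5, "ax": 0, "ay": 0, "az": 0, "gripper": 0}]'

```text
clock: 2.4
tcp_pos: [0.5337, -0.2979, 0.079]
eef_rot: [-3.141, -0.0, 1.571]
wrist_force: [-0.4, -0.3, 0.9]
finger_gap: 0.005
```

Request:
apply_moves --steps '[{"dx": 0, "dy": 0, "dz": 0.2, "ax": 0, "ay": 0, "az": 0, "gripper": 0}, {"dx": 0, "dy": 0, "dz": 0.3, "ax": 0, "ay": 0, "az": 0, "gripper": 0}]'

```text
clock: 2.65
tcp_pos: [0.5339, -0.298, 0.0761]
eef_rot: [-3.141, -0.0, 1.571]
wrist_force: [0.0, 0.3, 1.1]
finger_gap: -0.002
```

Request:
apply_moves --steps '[{"dx": 0, "dy": 0, "dz": 0.2, "ax": 0, "ay": 0, "az": 0, "gripper": 0}, {"dx": 0, "dy": 0, "dz": 0.3, "ax": 0, "ay": 0, "az": 0, "gripper": 0}]'

```text
clock: 2.9
tcp_pos: [0.5339, -0.298, 0.0732]
eef_rot: [-3.141, -0.0, 1.571]
wrist_force: [0.5, 0.1, -0.4]
finger_gap: 0.002
```

Request:
apply_moves --steps '[{"dx": 0, "dy": 0, "dz": 0.3, "ax": 0, "ay": 0, "az": 0, "gripper": 0}, {"dx": 0, "dy": 0, "dz": 0.5, "ax": 0, "ay": 0, "az": 0, "gripper": 0}]'

```text
clock: 3.15
tcp_pos: [0.5339, -0.298, 0.068]
eef_rot: [-3.141, -0.0, 1.571]
wrist_force: [0.8, 0.2, -0.5]
finger_gap: 0.001
```

Request:
apply_moves --steps '[{"dx": 0, "dy": 0, "dz": 0.3, "ax": 0, "ay": 0, "az": 0, "gripper": 0}, {"dx": 0, "dy": 0, "dz": 0.5, "ax": 0, "ay": 0, "az": 0, "gripper": 0}]'

```text
clock: 3.4
tcp_pos: [0.5339, -0.298, 0.063]
eef_rot: [-3.141, -0.0, 1.571]
wrist_force: [0.1, 0.4, 0.0]
finger_gap: -0.003
```

```bash
python3 - <<'E'
from h import *
from station import arm
print(arm.get_state()['tcp_pos'],arm.get_state()['wrist_force'])
crop(arm.capture('side'),300,120,460,320,3,'pics/s4c.png')
E
```

```text
[ 0.53387277 -0.2979509   0.06301414] [0.08419206 0.43754369 0.03647396]
```

View pics/s4c.png

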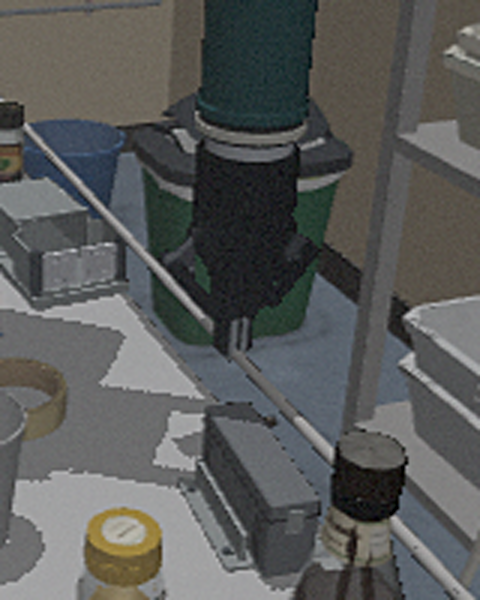

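Request:
apply_moves --steps '[{"dx": 0, "dy": 0, "dz": 0.4, "ax": 0, "ay": 0, "az": 0, "gripper": 0}, {"dx": 0, "dy": 0, "dz": 0.8, "ax": 0, "ay": 0, "az": 0, "gripper": 0}, {"dx": 0, "dy": 0, "dz": 1.2, "ax": 0, "ay": 0, "az": 0, "gripper": 0}]'

```text
clock: 3.82
tcp_pos: [0.5339, -0.298, 0.0509]
eef_rot: [-3.141, -0.0, 1.571]
wrist_force: [-0.7, -0.3, -0.6]
finger_gap: 0.001
```

Request:
apply_moves --steps '[{"dx": 0, "dy": 0.5, "dz": 0, "ax": 0, "ay": 0, "az": 0, "gripper": 0}, {"dx": 0, "dy": -0.5, "dz": 0, "ax": 0, "ay": 0, "az": 0, "gripper": 0}, {"dx": 0, "dy": -1, "dz": 0, "ax": 0, "ay": 0, "az": 0, "gripper": 0}]'

```text
clock: 4.2
tcp_pos: [0.523, -0.2978, 0.0512]
eef_rot: [-3.141, -0.0, 1.571]
wrist_force: [-0.2, 0.5, 0.2]
finger_gap: -0.001
```

```bash
python3 - <<'E'
from h import *
from station import arm
print(arm.get_state()['tcp_pos'],arm.get_state()['wrist_force'])
crop(arm.capture('side'),320,180,400,260,8,'pics/s5c.png')
E
```

```text
[ 0.52299086 -0.29779247  0.05124994] [-0.2306317   0.54090359  0.18204381]
```

View pics/s5c.png

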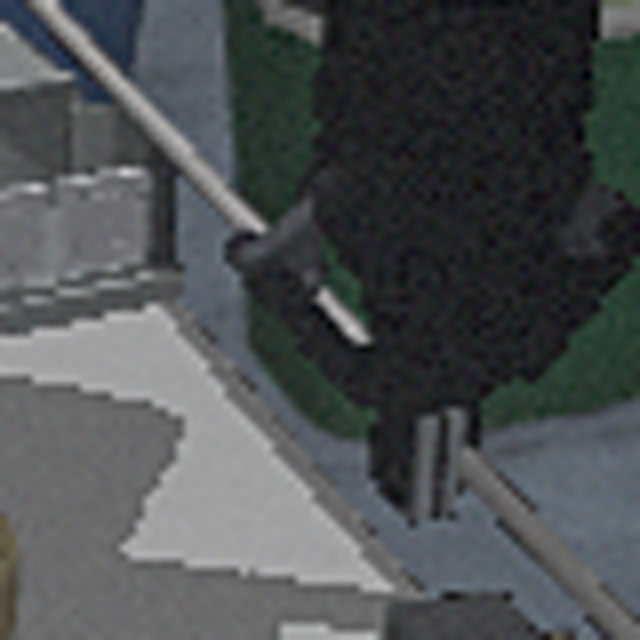

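Request:
apply_moves --steps '[{"dx": 0, "dy": 0, "dz": -5, "ax": 0, "ay": 0, "az": 0, "gripper": 8.5}, {"dx": 0, "dy": -1, "dz": -10, "ax": 0, "ay": 0, "az": 0, "gripper": 8.5}, {"dx": 0, "dy": -2.6, "dz": -15, "ax": 0, "ay": 0, "az": 0, "gripper": 8.5}, {"dx": 0, "dy": -2.6, "dz": -17, "ax": 0, "ay": 0, "az": 0, "gripper": 8.5}, {"dx": 0, "dy": -2.6, "dz": -17, "ax": 0, "ay": 0, "az": 0, "gripper": 8.5}, {"dx": 0, "dy": -2.6, "dz": -17, "ax": 0, "ay": 0, "az": 0, "gripper": 8.5}]'

```text
clock: 5.0
tcp_pos: [0.4973, -0.2975, 0.2202]
eef_rot: [-3.14, -0.001, 1.571]
wrist_force: [0.3, -0.1, 0.3]
finger_gap: 0.994
```

```bash
python3 - <<'E'
from h import *
from station import arm
import pickle
c=arm.calibration('wrist');im=arm.capture('wrist');cv2.imwrite('pics/w6.png',im);pickle.dump(c,open('w6.pkl','wb'));print(c['origin'],c['orientation'],arm.get_state()['tcp_pos'])
crop(im,240,180,400,300,5,'pics/w6c.png')
E
```

```text
[ 0.49823964 -0.22078893  0.36391672] [-0.30200914  0.00190621  0.00063654] [ 0.49713849 -0.29737575  0.21972026]
```

View pics/w6.png

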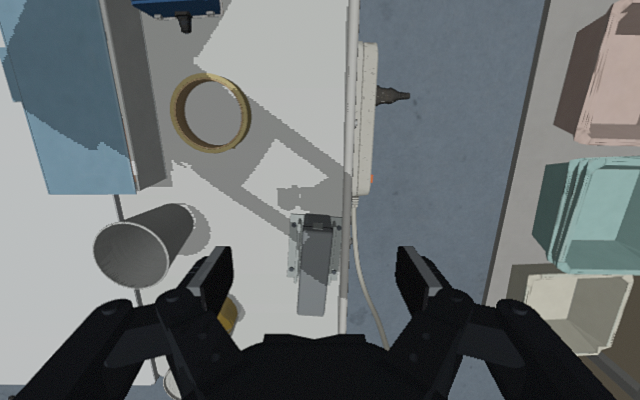

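View pics/w6c.png

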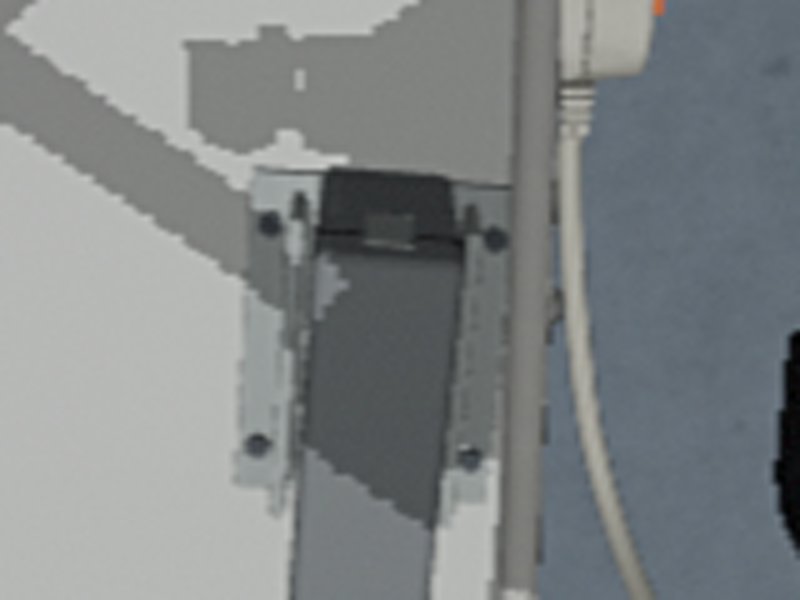

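```bash
python3 - <<'E'
from h import *
import pickle
np.set_printoptions(precision=4,suppress=True)
w2=pickle.load(open('w6.pkl','rb'))
p=onz(w2,[(303.6,229.6),(333,231.6),(324,316),(297.5,314)],.064);print(p,p.mean(0))
v=(p[0]+p[1]-p[2]-p[3])/2;print(np.linalg.norm(v),np.degrees(np.arctan2(v[1],v[0])),np.linalg.norm(p[1]-p[0]))
r=onz(w2,[(294,225),(291.5,269),(339,228),(334,271)],.004);print('rack holes',r,r.mean(0))
print('tape',onz(w2,[(210,113)],.022))
E
```

```text
[[ 0.4857 -0.3558  0.064 ]
 [ 0.5199 -0.3583  0.064 ]
 [ 0.5108 -0.4772  0.064 ]
 [ 0.4766 -0.4742  0.064 ]] [ 0.4982 -0.4164  0.064 ]
0.11901885320208233 85.60942160012395 0.03429206944254606
rack holes [[ 0.4699 -0.3759  0.004 ]
 [ 0.4649 -0.4455  0.004 ]
 [ 0.5325 -0.3803  0.004 ]
 [ 0.527  -0.4487  0.004 ]] [ 0.4986 -0.4126  0.004 ]
tape [[ 0.376  -0.2265  0.022 ]]
```

Request:
apply_moves --steps '[{"dx": -6, "dy": 0, "dz": 0, "ax": 0, "ay": 0, "az": 2, "gripper": 8.5}, {"dx": -11.9, "dy": 0.1, "dz": 2, "ax": 0, "ay": 0, "az": 4.4, "gripper": 8.5}, {"dx": -11.9, "dy": 0.1, "dz": 7, "ax": 0, "ay": 0, "az": 4.4, "gripper": 8.5}, {"dx": -11.9, "dy": 0.1, "dz": 11, "ax": 0, "ay": 0, "az": 4.4, "gripper": 8.5}, {"dx": -11.9, "dy": 0.1, "dz": 12, "ax": 0, "ay": 0, "az": 4.4, "gripper": 8.5}, {"dx": -11.9, "dy": 0.1, "dz": 12, "ax": 0, "ay": 0, "az": 4.4, "gripper": 8.5}]'

```text
clock: 5.8
tcp_pos: [0.4987, -0.4165, 0.1004]
eef_rot: [-3.14, -0.001, 1.494]
wrist_force: [-0.9, 0.5, 0.3]
finger_gap: 0.991
```

```bash
python3 - <<'E'
from h import *
from station import arm
print(arm.get_state()['tcp_pos'],arm.get_state()['eef_rot'])
crop(arm.capture('side'),300,180,460,320,5,'pics/s7c.png')
crop(arm.capture('wrist'),150,150,470,400,2.5,'pics/w7c.png')
E
```

```text
[ 0.49867961 -0.41645705  0.1003866 ] [-3.13988591e+00 -1.41703144e-03  1.49429591e+00]
```

View pics/s7c.png

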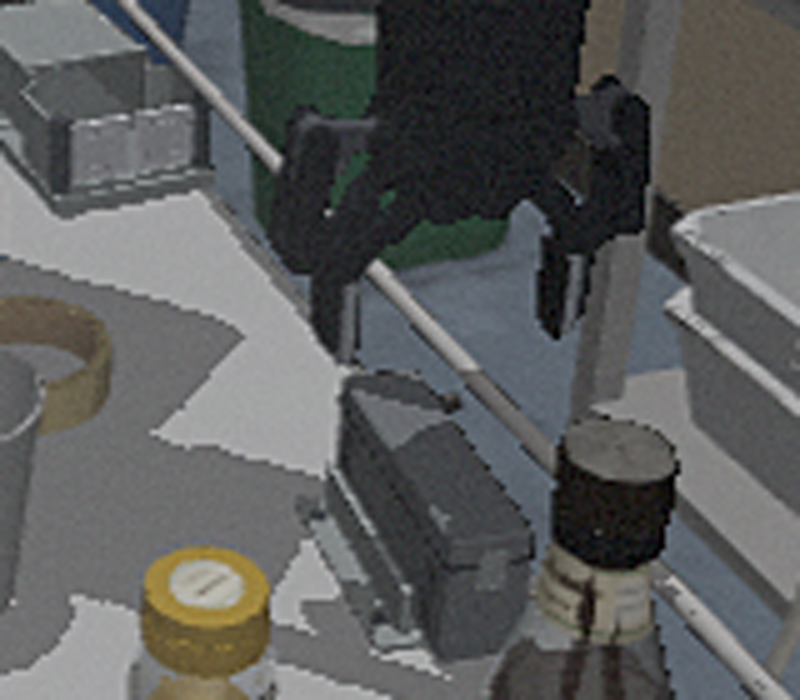

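View pics/w7c.png

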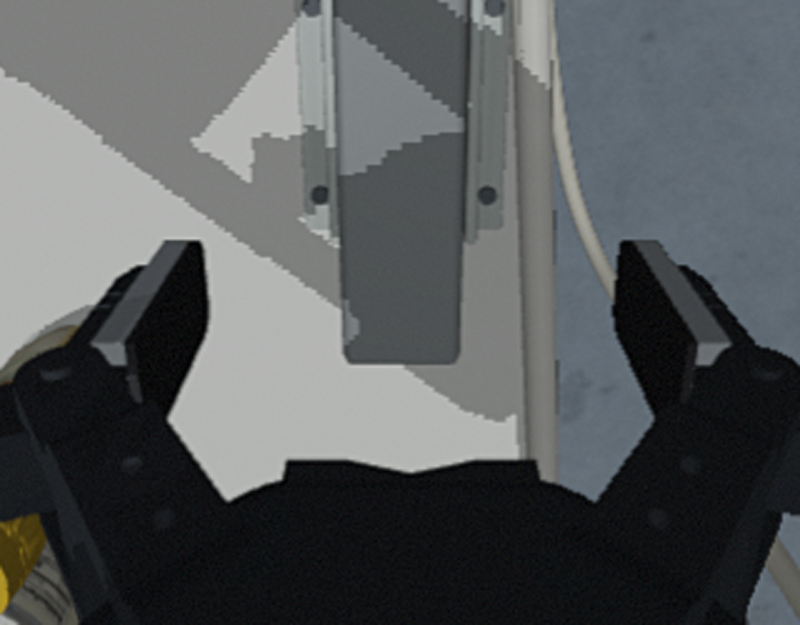

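Request:
apply_moves --steps '[{"dx": 0, "dy": 0, "dz": 4, "ax": 0, "ay": 0, "az": 0, "gripper": 8.5}, {"dx": 0, "dy": 0, "dz": 7, "ax": 0, "ay": 0, "az": 0, "gripper": 8.5}, {"dx": 0, "dy": 0, "dz": 7, "ax": 0, "ay": 0, "az": 0, "gripper": 8.5}, {"dx": 0, "dy": 0, "dz": 7, "ax": 0, "ay": 0, "az": 0, "gripper": 3}, {"dx": 0, "dy": 0, "dz": 7, "ax": 0, "ay": 0, "az": 0, "gripper": 3}, {"dx": 0, "dy": 0, "dz": 7, "ax": 0, "ay": 0, "az": 0, "gripper": 3}, {"dx": 0, "dy": 0, "dz": 7, "ax": 0, "ay": 0, "az": 0, "gripper": 3}]' --grip_force 40

```text
clock: 6.78
tcp_pos: [0.4993, -0.4177, 0.0329]
eef_rot: [3.141, 0.002, 1.494]
wrist_force: [-2.1, 0.9, 7.0]
finger_gap: 0.414
```

Request:
apply_moves --steps '[{"dx": 0, "dy": 0, "dz": -3, "ax": 0, "ay": 0, "az": 0, "gripper": 3}, {"dx": 0, "dy": 0, "dz": -6, "ax": 0, "ay": 0, "az": 0, "gripper": 3}, {"dx": 3, "dy": -1.5, "dz": -6, "ax": 0, "ay": 0, "az": -3, "gripper": 3}, {"dx": 8, "dy": -3, "dz": -6, "ax": 0, "ay": 0, "az": -7, "gripper": 3}, {"dx": 13.5, "dy": -4.5, "dz": -5, "ax": 0, "ay": 0, "az": -10, "gripper": 3}, {"dx": 13.5, "dy": -4.5, "dz": -3, "ax": 0, "ay": 0, "az": -10, "gripper": 3}, {"dx": 13.5, "dy": -4.5, "dz": -2, "ax": 0, "ay": 0, "az": -10, "gripper": 3}, {"dx": 13.5, "dy": -4.5, "dz": -2, "ax": 0, "ay": 0, "az": -10, "gripper": 3}]'

```text
clock: 7.78
tcp_pos: [0.4645, -0.2794, 0.0508]
eef_rot: [-3.141, -0.0, 1.668]
wrist_force: [-1.1, 0.2, -3.0]
finger_gap: 0.413
```

```bash
python3 - <<'E'
from h import *
from station import arm
print(arm.get_state()['tcp_pos'],arm.get_state()['eef_rot'])
cv2.imwrite('pics/sd8.png',arm.capture('side'));cv2.imwrite('pics/w8.png',arm.capture('wrist'))
E
```

```text
[ 0.46447972 -0.27935108  0.05083986] [-3.14102193e+00 -4.25012162e-04  1.66802001e+00]
```

View pics/sd8.png

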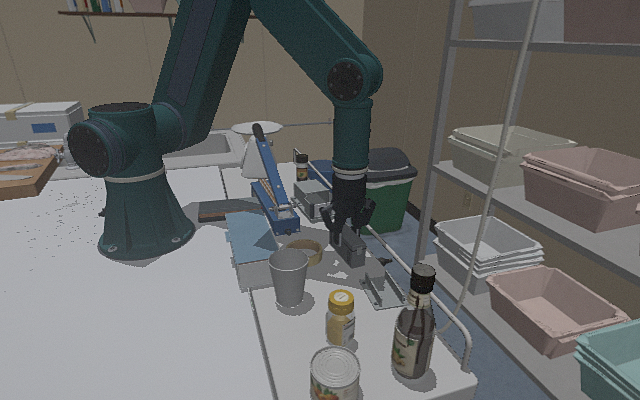

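View pics/w8.png

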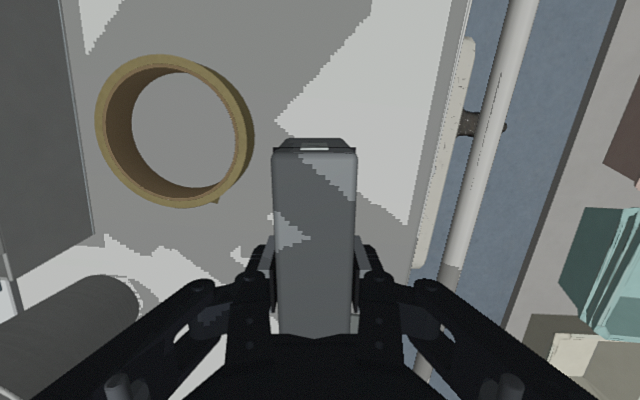

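Request:
apply_moves --steps '[{"dx": 0, "dy": 0, "dz": 1, "ax": 0, "ay": 0, "az": 0, "gripper": 3}, {"dx": 0, "dy": 0, "dz": 1.8, "ax": 0, "ay": 0, "az": 0, "gripper": 3}, {"dx": 0, "dy": 0, "dz": 2.1, "ax": 0, "ay": 0, "az": 0, "gripper": 3}, {"dx": 0, "dy": 0, "dz": 2.2, "ax": 0, "ay": 0, "az": 0, "gripper": 3}]'

```text
clock: 8.38
tcp_pos: [0.4641, -0.2786, 0.029]
eef_rot: [-3.141, -0.001, 1.668]
wrist_force: [-1.3, 2.4, 2.9]
finger_gap: 0.413
```

Request:
apply_moves --steps '[{"dx": 0, "dy": 0, "dz": 0, "ax": 0, "ay": 0, "az": 0, "gripper": 5}, {"dx": 0, "dy": 0, "dz": 0, "ax": 0, "ay": 0, "az": 0, "gripper": 6.5}, {"dx": 0, "dy": 0, "dz": 0, "ax": 0, "ay": 0, "az": 0, "gripper": 7.5}, {"dx": 0, "dy": 0, "dz": -2, "ax": 0, "ay": 0, "az": 0, "gripper": 7.5}, {"dx": 0, "dy": 0, "dz": -6, "ax": 0, "ay": 0, "az": 0, "gripper": 7.5}, {"dx": 0, "dy": 0, "dz": -9, "ax": 0, "ay": 0, "az": 0, "gripper": 7.5}, {"dx": 0, "dy": 0, "dz": -9, "ax": 0, "ay": 0, "az": 0, "gripper": 7.5}]'

```text
clock: 9.25
tcp_pos: [0.4662, -0.2803, 0.1218]
eef_rot: [3.138, 0.004, 1.669]
wrist_force: [-0.7, -0.0, -0.7]
finger_gap: 0.883
```

```bash
python3 - <<'E'
from h import *
from station import arm
print(arm.get_state()['tcp_pos'],arm.get_state()['eef_rot'])
crop(arm.capture('side'),260,160,440,320,4,'pics/sd9.png');cv2.imwrite('pics/w9.png',arm.capture('wrist'))
E
```

```text
[ 0.4661713  -0.28027009  0.12180864] [3.13761807 0.00393238 1.66857238]
```

View pics/sd9.png

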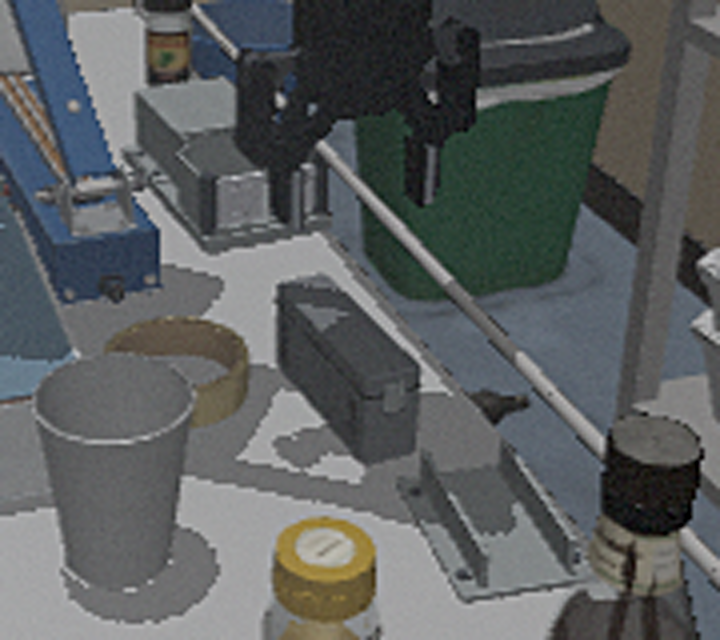

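View pics/w9.png

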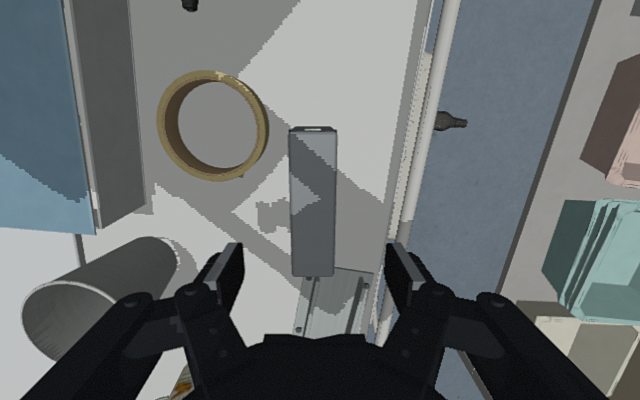

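Request:
apply_moves --steps '[{"dx": 0, "dy": -3, "dz": 0, "ax": 0, "ay": 0, "az": 0, "gripper": 0}, {"dx": 0, "dy": -4.8, "dz": 0, "ax": 0, "ay": 0, "az": 0, "gripper": 0}, {"dx": 0, "dy": -4.8, "dz": 0, "ax": 0, "ay": 0, "az": 0, "gripper": 0}, {"dx": 0, "dy": -4.8, "dz": 2, "ax": 0, "ay": 0, "az": 0, "gripper": 0}, {"dx": 0, "dy": -4.8, "dz": 4, "ax": 0, "ay": 0, "az": 0, "gripper": 0}, {"dx": 0, "dy": -4.8, "dz": 6.8, "ax": 0, "ay": 0, "az": 0, "gripper": 0}, {"dx": 0, "dy": -4.8, "dz": 6.8, "ax": 0, "ay": 0, "az": 0, "gripper": 0}]'

```text
clock: 10.22
tcp_pos: [0.4161, -0.2827, 0.0496]
eef_rot: [-3.139, -0.003, 1.668]
wrist_force: [-0.3, 0.5, 0.2]
finger_gap: 0.0
```

```bash
python3 - <<'E'
from h import *
from station import arm
crop(arm.capture('side'),260,160,440,320,4,'pics/sd10.png')
crop(arm.capture('wrist'),100,60,420,310,2.5,'pics/w10.png')
E
```

```text
(no output)
```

View pics/sd10.png

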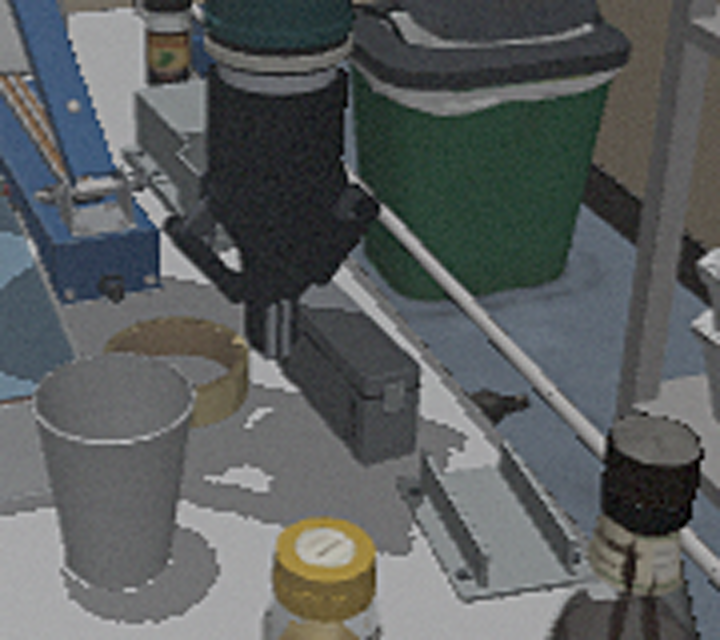

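View pics/w10.png

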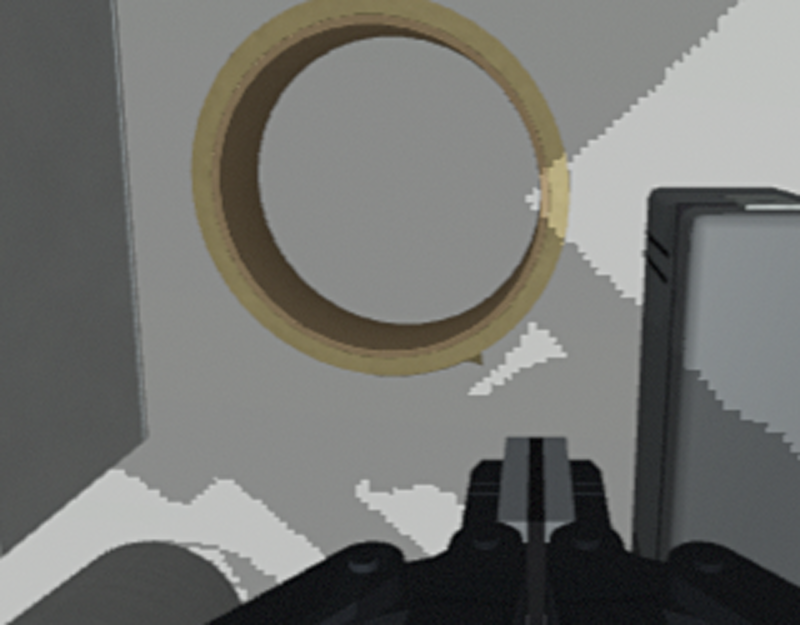

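Request:
apply_moves --steps '[{"dx": 0, "dy": 0.8, "dz": -0.3, "ax": 0, "ay": 0, "az": 0, "gripper": 0}, {"dx": 0, "dy": 1.4, "dz": -0.3, "ax": 0, "ay": 0, "az": 0, "gripper": 0}, {"dx": 0, "dy": 1.9, "dz": -0.3, "ax": 0, "ay": 0, "az": 0, "gripper": 0}, {"dx": 0, "dy": 2.4, "dz": -0.3, "ax": 0, "ay": 0, "az": 0, "gripper": 0}, {"dx": 0, "dy": 2.9, "dz": -0.3, "ax": 0, "ay": 0, "az": 0, "gripper": 0}]'

```text
clock: 10.95
tcp_pos: [0.4437, -0.2809, 0.0552]
eef_rot: [-3.137, -0.0, 1.67]
wrist_force: [-17.2, -2.5, 29.3]
finger_gap: -0.001
```

```bash
python3 - <<'E'
from h import *
from station import arm
crop(arm.capture('side'),260,160,440,320,4,'pics/sd11.png')
E
```

```text
(no output)
```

View pics/sd11.png

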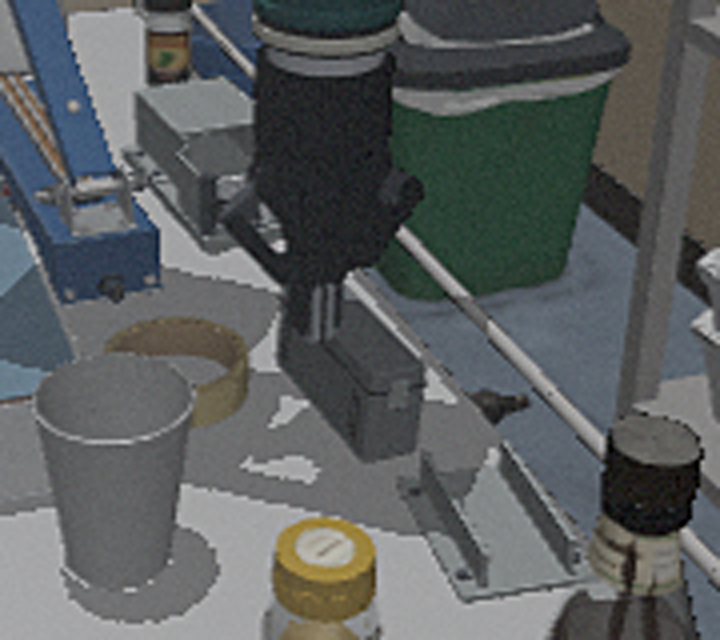

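Request:
apply_moves --steps '[{"dx": 0, "dy": 0.3, "dz": -0.3, "ax": 0, "ay": 0, "az": 0, "gripper": 0}, {"dx": 0, "dy": 0.7, "dz": -0.6, "ax": 0, "ay": 0, "az": 0, "gripper": 0}, {"dx": 0, "dy": 1.1, "dz": -0.8, "ax": 0, "ay": 0, "az": 0, "gripper": 0}]'

```text
clock: 11.38
tcp_pos: [0.4569, -0.2796, 0.0623]
eef_rot: [3.142, -0.0, 1.668]
wrist_force: [0.1, 0.1, -0.5]
finger_gap: -0.002
```

Request:
apply_moves --steps '[{"dx": 0, "dy": 0.4, "dz": -0.1, "ax": 0, "ay": 0, "az": 0, "gripper": 0}, {"dx": 0, "dy": 0.8, "dz": -0.2, "ax": 0, "ay": 0, "az": 0, "gripper": 0}, {"dx": 0, "dy": 1.2, "dz": -0.2, "ax": 0, "ay": 0, "az": 0, "gripper": 0}]'

```text
clock: 11.75
tcp_pos: [0.4689, -0.2785, 0.0642]
eef_rot: [3.142, 0.0, 1.669]
wrist_force: [-0.9, -0.6, -0.2]
finger_gap: 0.003
```

```bash
python3 - <<'E'
from h import *
from station import arm
crop(arm.capture('side'),260,160,440,320,4,'pics/sd12.png')
E
```

```text
(no output)
```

View pics/sd12.png

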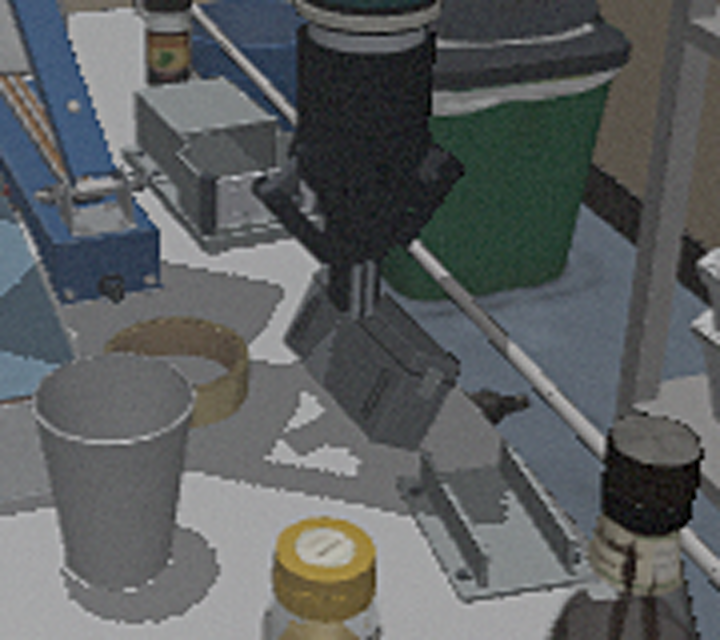

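Request:
apply_moves --steps '[{"dx": 0, "dy": 0.5, "dz": -0.1, "ax": 0, "ay": 0, "az": 0, "gripper": 0}, {"dx": 0, "dy": 1, "dz": -0.1, "ax": 0, "ay": 0, "az": 0, "gripper": 0}, {"dx": 0, "dy": 1.5, "dz": -0.1, "ax": 0, "ay": 0, "az": 0, "gripper": 0}, {"dx": 0, "dy": 1.5, "dz": -0.1, "ax": 0, "ay": 0, "az": 0, "gripper": 0}]'

```text
clock: 12.3
tcp_pos: [0.4839, -0.2772, 0.0653]
eef_rot: [3.141, 0.0, 1.669]
wrist_force: [-0.9, 0.6, -0.8]
finger_gap: -0.003
```

```bash
python3 - <<'E'
from h import *
from station import arm
crop(arm.capture('side'),260,160,440,320,4,'pics/sd13.png')
E
```

```text
(no output)
```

View pics/sd13.png

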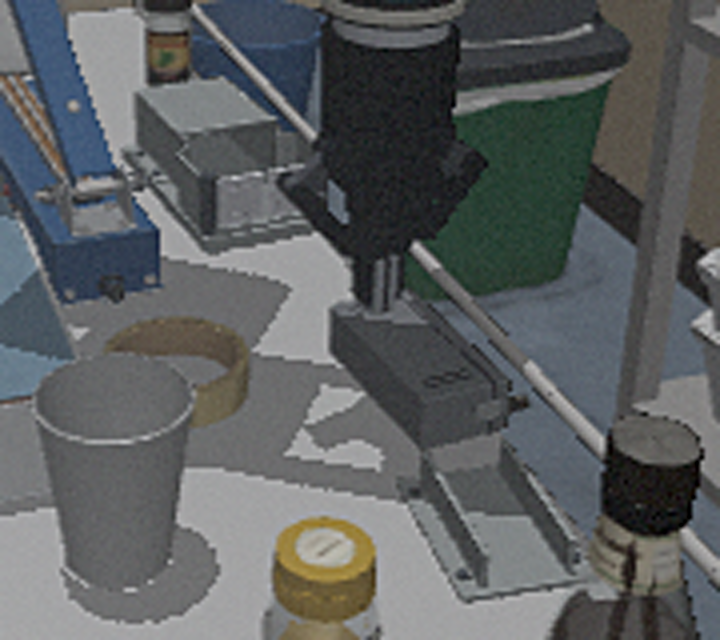

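Request:
apply_moves --steps '[{"dx": 0, "dy": 0, "dz": -5, "ax": 0, "ay": 0, "az": 0, "gripper": 8.5}, {"dx": -2, "dy": 0, "dz": -10, "ax": 0, "ay": 0, "az": 0, "gripper": 8.5}, {"dx": -5, "dy": 0, "dz": -14, "ax": 0, "ay": 0, "az": 0, "gripper": 8.5}, {"dx": -5, "dy": 0, "dz": -14, "ax": 0, "ay": 0, "az": 0, "gripper": 8.5}, {"dx": -5, "dy": 0, "dz": -14, "ax": 0, "ay": 0, "az": 0, "gripper": 8.5}]'

```text
clock: 12.98
tcp_pos: [0.4874, -0.3262, 0.2046]
eef_rot: [-3.141, -0.001, 1.668]
wrist_force: [-0.1, 0.1, 0.4]
finger_gap: 0.993
```

```bash
python3 - <<'E'
from h import *
from station import arm
import pickle
c=arm.calibration('wrist');im=arm.capture('wrist');cv2.imwrite('pics/w14.png',im);pickle.dump(c,open('w14.pkl','wb'));print(c['origin'],c['orientation'],arm.get_state()['tcp_pos'])
crop(im,220,0,420,150,4,'pics/w14a.png')
crop(im,260,110,420,310,3,'pics/w14b.png')
E
```

```text
[ 0.48092105 -0.24984738  0.34839029] [-0.30173496  0.00142758  0.097953  ] [ 0.48708254 -0.32559746  0.20392207]
```

View pics/w14.png

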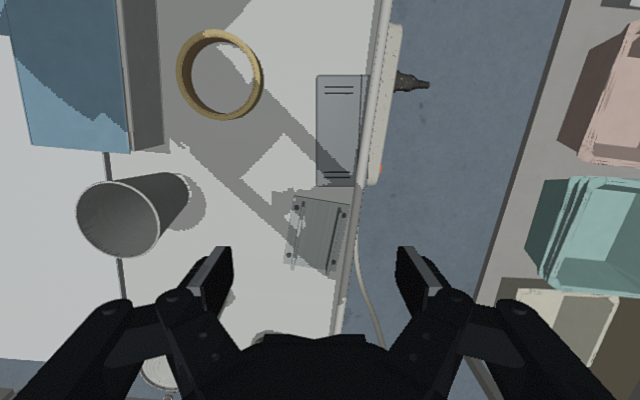

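View pics/w14a.png

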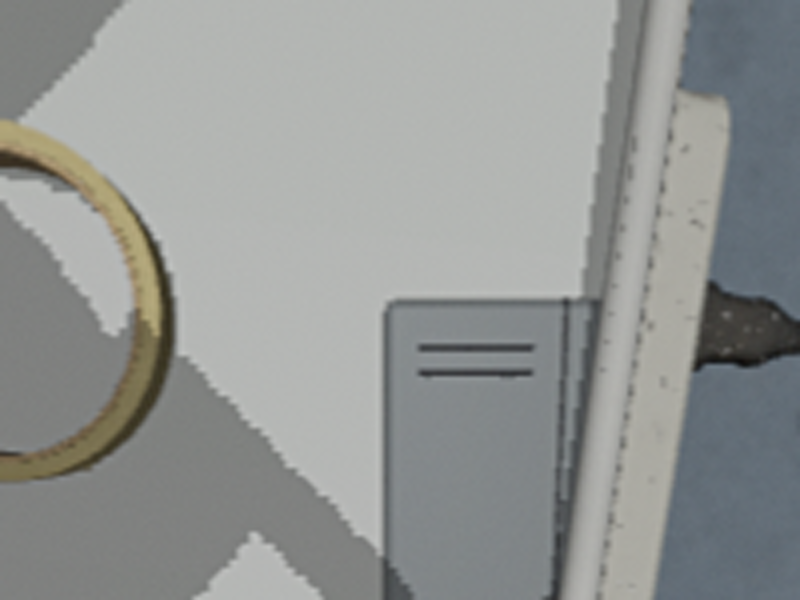

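View pics/w14b.png

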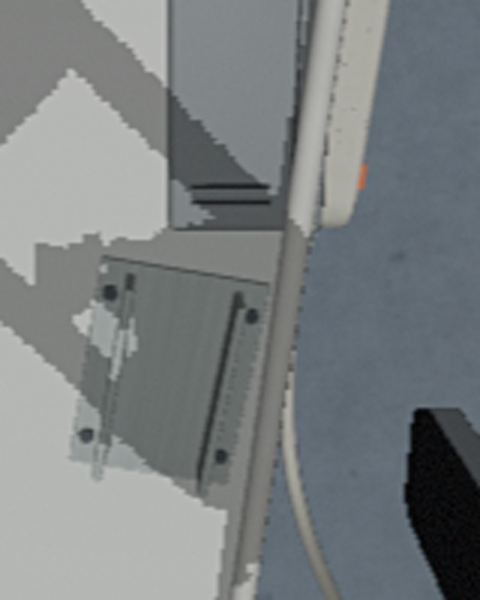

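```bash
python3 - <<'E'
from h import *
import pickle
np.set_printoptions(precision=4,suppress=True)
w=pickle.load(open('w14.pkl','rb'))
p=onz(w,[(316.5,75.3),(316.7,186)],.036);print(p)
v=p[0]-p[1];L=np.linalg.norm(v);u=v/L;print(L,np.degrees(np.arctan2(u[1],u[0])))
n=np.array([u[1],-u[0],0]);c=p.mean(0)+.03*n;print('centre',c)
g=np.array([.496,-.051,0]);
a=onz(w,[(316.7,186),(353,186)],.036);print('near edge',a)
P=np.array([[.4494,-.0555],[.5426,-.0467]]);d=P[1]-P[0];print('bay yaw',np.degrees(np.arctan2(d[1],d[0])),P.mean(0),np.linalg.norm(d))
E
```

```text
[[ 0.4799 -0.2177  0.036 ]
 [ 0.492  -0.335   0.036 ]]
0.11796157838153325 95.87571012925683
centre [ 0.5158 -0.2733  0.036 ]
near edge [[ 0.492  -0.335   0.036 ]
 [ 0.5336 -0.3309  0.036 ]]
bay yaw 5.39391050621228 [ 0.496  -0.0511] 0.09361452878693559
```

Request:
apply_moves --steps '[{"dx": 0.7, "dy": 3.4, "dz": 3, "ax": 0, "ay": 0, "az": 0, "gripper": 8.5}, {"dx": 0.7, "dy": 3.4, "dz": 9, "ax": 0, "ay": 0, "az": 0, "gripper": 8.5}, {"dx": 0.7, "dy": 3.4, "dz": 14, "ax": 0, "ay": 0, "az": 0, "gripper": 8.5}, {"dx": 0.7, "dy": 3.4, "dz": 14, "ax": 0, "ay": 0, "az": 0, "gripper": 8.5}]'

```text
clock: 13.52
tcp_pos: [0.5171, -0.3126, 0.0602]
eef_rot: [-3.133, -0.009, 1.669]
wrist_force: [-0.1, 0.9, -0.2]
finger_gap: 0.991
```

```bash
python3 - <<'E'
from h import *
from station import arm
cv2.imwrite('pics/w15.png',arm.capture('wrist'))
crop(arm.capture('side'),260,160,440,320,4,'pics/sd15.png')
E
```

```text
(no output)
```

View pics/w15.png

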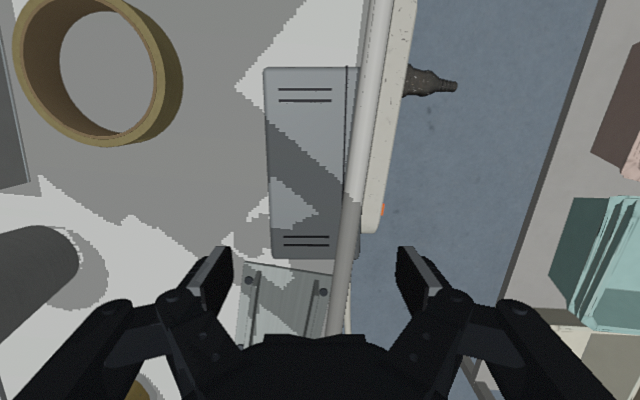

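View pics/sd15.png

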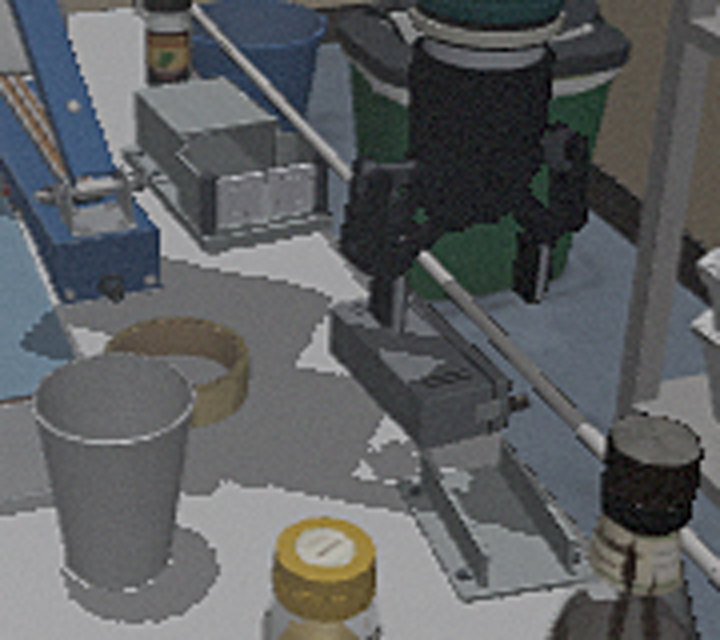

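Request:
apply_moves --steps '[{"dx": 0, "dy": 0, "dz": 3, "ax": 0, "ay": 0, "az": 0, "gripper": 8.5}, {"dx": 0, "dy": 0, "dz": 5, "ax": 0, "ay": 0, "az": 0, "gripper": 8.5}, {"dx": 0, "dy": 0, "dz": 5.6, "ax": 0, "ay": 0, "az": 0, "gripper": 8.5}, {"dx": 0, "dy": 0, "dz": 5.6, "ax": 0, "ay": 0, "az": 0, "gripper": 5}, {"dx": 0, "dy": 0, "dz": 5.6, "ax": 0, "ay": 0, "az": 0, "gripper": 5}, {"dx": 0, "dy": 0, "dz": 5.6, "ax": 0, "ay": 0, "az": 0, "gripper": 5}]' --grip_force 60

```text
clock: 14.38
tcp_pos: [0.5221, -0.3174, 0.0114]
eef_rot: [3.14, 0.002, 1.669]
wrist_force: [-2.3, -0.0, 7.1]
finger_gap: 0.692
```

```bash
python3 - <<'E'
from h import *
from station import arm
s=arm.get_state();print(s['tcp_pos'],s['eef_rot'],s['wrist_force'])
cv2.imwrite('pics/w16.png',arm.capture('wrist'))
E
```

```text
[ 0.52209186 -0.31742635  0.01138416] [3.14026632e+00 1.99554955e-03 1.66899852e+00] [-2.31897716 -0.04289767  7.13046302]
```

View pics/w16.png

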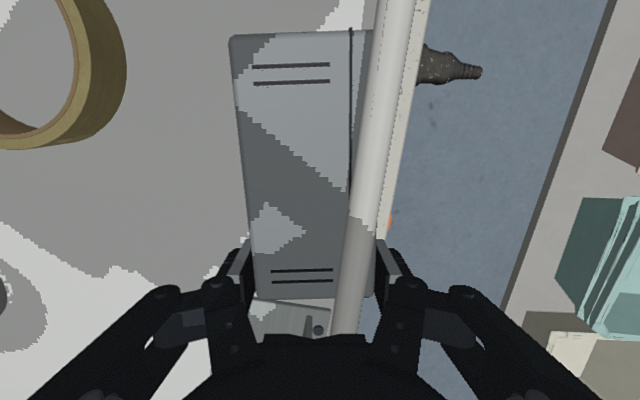

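Request:
apply_moves --steps '[{"dx": 0, "dy": 0, "dz": -1, "ax": 0, "ay": 0, "az": 0, "gripper": 5}, {"dx": 0, "dy": 0, "dz": -1.8, "ax": 0, "ay": 0, "az": 0, "gripper": 5}, {"dx": 4, "dy": 0, "dz": -1.8, "ax": 0, "ay": 0, "az": 0, "gripper": 5}, {"dx": 8, "dy": 0, "dz": -1.8, "ax": 0, "ay": 0, "az": 0, "gripper": 5}, {"dx": 12, "dy": 0, "dz": -1.8, "ax": 0, "ay": 0, "az": 0, "gripper": 5}, {"dx": 13.5, "dy": 0, "dz": -1.8, "ax": 0, "ay": 0, "az": 0, "gripper": 5}, {"dx": 13.5, "dy": 0, "dz": -1.8, "ax": 0, "ay": 0, "az": 0, "gripper": 5}]'

```text
clock: 15.3
tcp_pos: [0.5085, -0.1818, 0.0277]
eef_rot: [3.141, 0.0, 1.67]
wrist_force: [0.2, -0.8, -3.0]
finger_gap: 0.691
```

```bash
python3 - <<'E'
from h import *
from station import arm
import pickle
s=arm.get_state();print(s['tcp_pos'],s['eef_rot'],s['wrist_force'])
c=arm.calibration('wrist');pickle.dump(c,open('w17.pkl','wb'))
cv2.imwrite('pics/w17.png',arm.capture('wrist'))
crop(arm.capture('side'),260,140,420,280,5,'pics/sd17.png')
E
```

```text
[ 0.50851027 -0.18180235  0.02772876] [3.14123689e+00 4.90735355e-04 1.67028382e+00] [ 0.15344834 -0.78383398 -3.0216012 ]
```

View pics/w17.png

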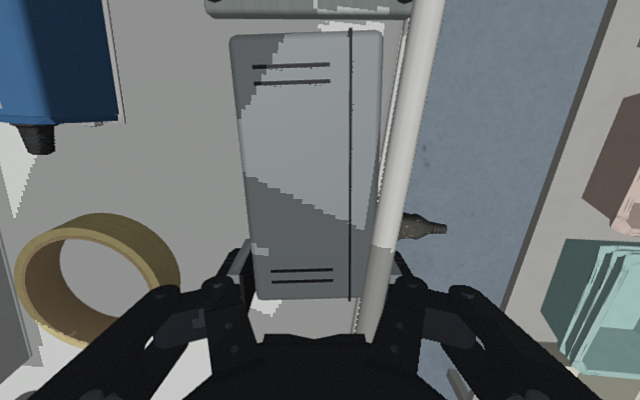

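View pics/sd17.png

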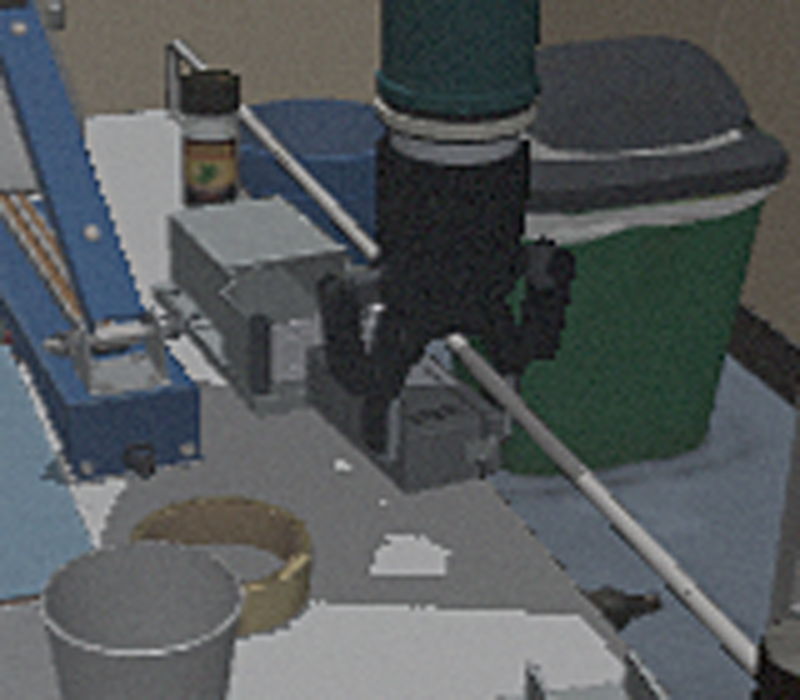

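Request:
apply_moves --steps '[{"dx": 1, "dy": 0, "dz": 0, "ax": 0, "ay": 0, "az": 0, "gripper": 5}, {"dx": 2, "dy": 0, "dz": 0, "ax": 0, "ay": 0, "az": 0, "gripper": 5}, {"dx": 3, "dy": 0, "dz": 0, "ax": 0, "ay": 0, "az": 0, "gripper": 5}, {"dx": 4, "dy": 0, "dz": 0, "ax": 0, "ay": 0, "az": 0, "gripper": 5}, {"dx": 5, "dy": 0, "dz": 0, "ax": 0, "ay": 0, "az": 0, "gripper": 5}, {"dx": 6, "dy": 0, "dz": 0, "ax": 0, "ay": 0, "az": 0, "gripper": 5}, {"dx": 6, "dy": 0, "dz": 0, "ax": 0, "ay": 0, "az": 0, "gripper": 5}]'

```text
clock: 16.27
tcp_pos: [0.5019, -0.1213, 0.0272]
eef_rot: [-3.141, -0.001, 1.669]
wrist_force: [-0.5, 1.4, -3.8]
finger_gap: 0.69
```

```bash
python3 - <<'E'
from h import *
from station import arm
s=arm.get_state();print(s['tcp_pos'],s['eef_rot'],s['wrist_force'])
cv2.imwrite('pics/w18.png',arm.capture('wrist'))
E
```

```text
[ 0.50188243 -0.12130197  0.02720573] [-3.14085461e+00 -9.78340170e-04  1.66897235e+00] [-0.46259981  1.36401426 -3.75533919]
```

View pics/w18.png

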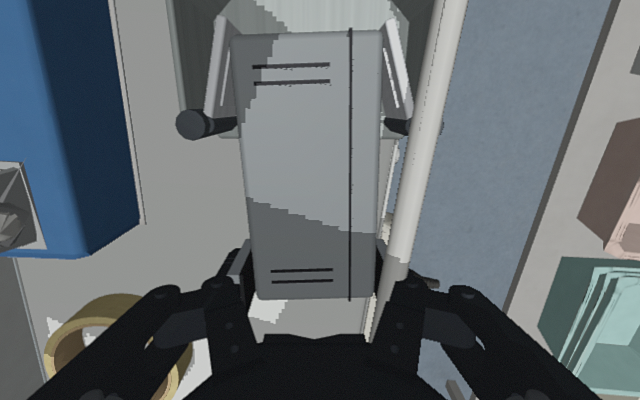

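Request:
apply_moves --steps '[{"dx": 1, "dy": 0, "dz": 0, "ax": 0, "ay": 0, "az": 0, "gripper": 5}, {"dx": 2, "dy": 0, "dz": 0, "ax": 0, "ay": 0, "az": 0, "gripper": 5}, {"dx": 3, "dy": 0, "dz": 0, "ax": 0, "ay": 0, "az": 0, "gripper": 5}, {"dx": 4, "dy": 0, "dz": 0, "ax": 0, "ay": 0, "az": 0, "gripper": 5}, {"dx": 4.3, "dy": 0, "dz": 0, "ax": 0, "ay": 0, "az": 0, "gripper": 5}, {"dx": 4.3, "dy": 0, "dz": 0.2, "ax": 0, "ay": 0, "az": 0, "gripper": 5}, {"dx": 4.3, "dy": 0, "dz": 0.3, "ax": 0, "ay": 0, "az": 0, "gripper": 5}]'

```text
clock: 17.2
tcp_pos: [0.4981, -0.0795, 0.0242]
eef_rot: [-3.141, -0.0, 1.668]
wrist_force: [0.1, 0.2, -1.1]
finger_gap: 0.686
```

```bash
python3 - <<'E'
from h import *
from station import arm
s=arm.get_state();print(s['tcp_pos'],s['eef_rot'],s['wrist_force'])
cv2.imwrite('pics/w19.png',arm.capture('wrist'))
crop(arm.capture('side'),260,140,420,280,5,'pics/sd19.png')
E
```

```text
[ 0.49805831 -0.07953438  0.02417772] [-3.14126237e+00 -4.67738875e-04  1.66828207e+00] [ 0.08777216  0.22084709 -1.11662201]
```

View pics/w19.png

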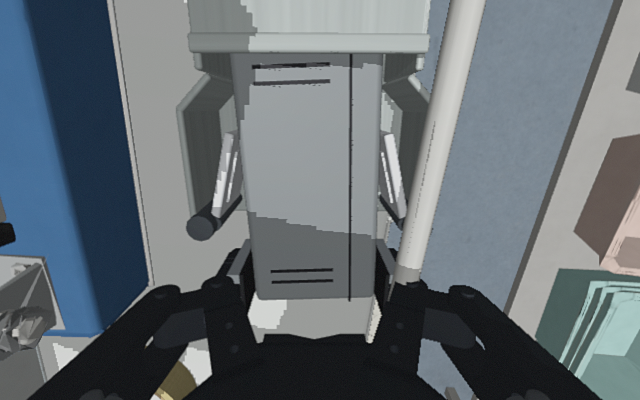

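View pics/sd19.png

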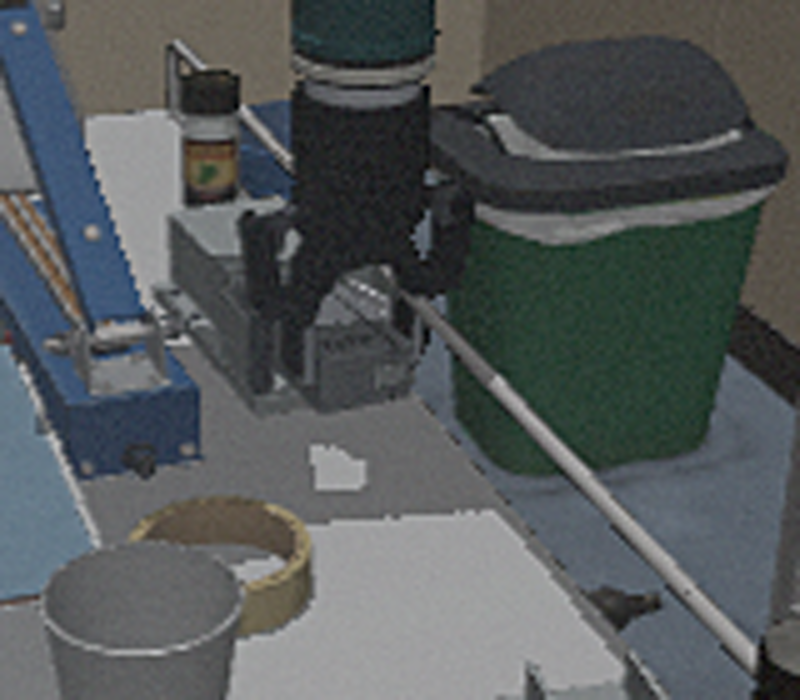

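Request:
apply_moves --steps '[{"dx": 0, "dy": 0, "dz": 0.1, "ax": 0, "ay": 0, "az": 0, "gripper": 6.5}, {"dx": 0, "dy": 0, "dz": 0.1, "ax": 0, "ay": 0, "az": 0, "gripper": 8}, {"dx": 0, "dy": 0, "dz": 0.1, "ax": 0, "ay": 0, "az": 0, "gripper": 8}, {"dx": 0, "dy": 0, "dz": -3, "ax": 0, "ay": 0, "az": 0, "gripper": 8}, {"dx": -2, "dy": 0, "dz": -7, "ax": 0, "ay": 0, "az": 0, "gripper": 8}, {"dx": -5, "dy": 0, "dz": -7, "ax": 0, "ay": 0, "az": 0, "gripper": 0}, {"dx": -5, "dy": 0, "dz": -7, "ax": 0, "ay": 0, "az": 0, "gripper": 0}, {"dx": -5, "dy": 0, "dz": -7, "ax": 0, "ay": 0, "az": 0, "gripper": 0}]'

```text
clock: 18.3
tcp_pos: [0.5023, -0.129, 0.0939]
eef_rot: [-3.14, -0.001, 1.668]
wrist_force: [-0.5, -0.1, -0.1]
finger_gap: 0.3
```

```bash
python3 - <<'E'
from h import *
from station import arm
import pickle
s=arm.get_state();print(s['tcp_pos'],s['eef_rot'],s['wrist_force'])
c=arm.calibration('wrist');pickle.dump(c,open('w20.pkl','wb'))
cv2.imwrite('pics/w20.png',arm.capture('wrist'))
E
```

```text
[ 0.50231597 -0.12896691  0.09391731] [-3.14038425e+00 -8.96999771e-04  1.66794290e+00] [-0.48303819 -0.09726412 -0.11864849]
```

View pics/w20.png

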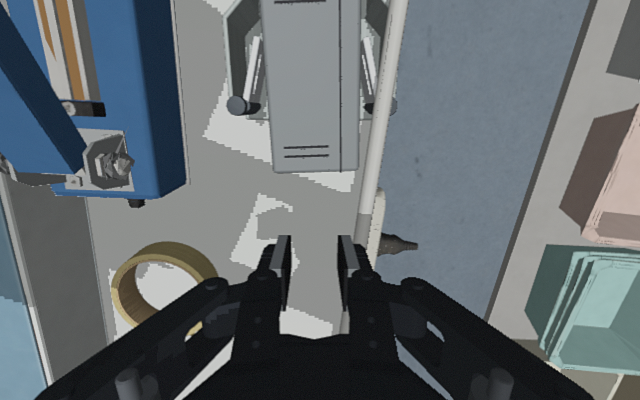

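```bash
cat >> h.py <<'E'
G=np.array([.496,-.051]);Y=np.radians(5.5);U=np.array([-np.sin(Y),np.cos(Y)]);N=np.array([np.cos(Y),np.sin(Y)])
def bay(p):
    r=np.atleast_2d(p)[:,:2]-G; return np.c_[r@N,r@U]
E
python3 - <<'E'
from h import *
import pickle
np.set_printoptions(precision=4,suppress=True)
w=pickle.load(open('w20.pkl','rb'))
print(bay(onz(w,[(274,172),(357,170)],.048)),bay(onz(w,[(238,104),(388,103)],.059)),bay([.5023,-.129]))
E
```

```text
[[-0.0281 -0.0438]
 [ 0.029  -0.0423]] [[-0.0466  0.0007]
 [ 0.0441  0.0014]] [[-0.0012 -0.0782]]
```

Request:
apply_moves --steps '[{"dx": 0, "dy": 0.1, "dz": 0, "ax": 0, "ay": 0, "az": 0, "gripper": 0}, {"dx": 0, "dy": 0.1, "dz": 3, "ax": 0, "ay": 0, "az": 0, "gripper": 0}, {"dx": 0, "dy": 0.1, "dz": 6, "ax": 0, "ay": 0, "az": 0, "gripper": 0}, {"dx": 0, "dy": 0.1, "dz": 7, "ax": 0, "ay": 0, "az": 0, "gripper": 0}, {"dx": 0, "dy": 0.1, "dz": 7, "ax": 0, "ay": 0, "az": 0, "gripper": 0}]'

```text
clock: 18.98
tcp_pos: [0.5036, -0.1289, 0.0238]
eef_rot: [-3.14, -0.001, 1.669]
wrist_force: [0.0, -0.8, -0.4]
finger_gap: -0.001
```

Request:
apply_moves --steps '[{"dx": 1, "dy": 0, "dz": 0, "ax": 0, "ay": 0, "az": 0, "gripper": 0}, {"dx": 2, "dy": 0, "dz": 0, "ax": 0, "ay": 0, "az": 0, "gripper": 0}, {"dx": 3, "dy": 0, "dz": 0, "ax": 0, "ay": 0, "az": 0, "gripper": 0}, {"dx": 4, "dy": 0, "dz": 0, "ax": 0, "ay": 0, "az": 0, "gripper": 0}, {"dx": 5, "dy": 0, "dz": 0, "ax": 0, "ay": 0, "az": 0, "gripper": 0}, {"dx": 6, "dy": 0, "dz": 0, "ax": 0, "ay": 0, "az": 0, "gripper": 0}]'

```text
clock: 19.73
tcp_pos: [0.4994, -0.0699, 0.0251]
eef_rot: [3.139, 0.002, 1.669]
wrist_force: [0.2, -5.8, 4.2]
finger_gap: -0.0
```

```bash
python3 - <<'E'
from h import *
from station import arm
s=arm.get_state();print(s['tcp_pos'],s['eef_rot'],s['wrist_force'],bay(s['tcp_pos']))
cv2.imwrite('pics/w21.png',arm.capture('wrist'))
E
```

```text
[ 0.49941499 -0.06991616  0.02508706] [3.13925068e+00 1.99300468e-03 1.66934230e+00] [ 0.15560066 -5.82249601  4.15381708] [[ 0.00158623 -0.01915639]]
```

View pics/w21.png

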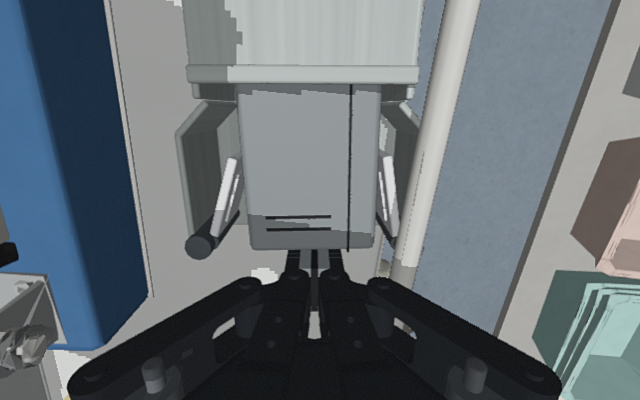

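Request:
apply_moves --steps '[{"dx": 1, "dy": 0, "dz": 0, "ax": 0, "ay": 0, "az": 0, "gripper": 0}, {"dx": 2, "dy": 0, "dz": 0, "ax": 0, "ay": 0, "az": 0, "gripper": 0}, {"dx": 3, "dy": 0, "dz": 0, "ax": 0, "ay": 0, "az": 0, "gripper": 0}, {"dx": 4, "dy": 0, "dz": 0, "ax": 0, "ay": 0, "az": 0, "gripper": 0}, {"dx": 4.6, "dy": 0, "dz": 0, "ax": 0, "ay": 0, "az": 0, "gripper": 0}, {"dx": 4.8, "dy": 0, "dz": 0, "ax": 0, "ay": 0, "az": 0, "gripper": 0}, {"dx": 4.8, "dy": 0, "dz": 0, "ax": 0, "ay": 0, "az": 0, "gripper": 0}]'

```text
clock: 20.65
tcp_pos: [0.4938, -0.0217, 0.0245]
eef_rot: [3.141, -0.0, 1.668]
wrist_force: [1.2, -0.8, 3.7]
finger_gap: -0.003
```

```bash
python3 - <<'E'
from h import *
from station import arm
s=arm.get_state();print(s['tcp_pos'],s['eef_rot'],s['wrist_force'],bay(s['tcp_pos']))
cv2.imwrite('pics/w22.png',arm.capture('wrist'))
E
```

```text
[ 0.49381251 -0.02167328  0.02446818] [ 3.14099603e+00 -1.35134761e-04  1.66848519e+00] [ 1.24625554 -0.7670868   3.7355513 ] [[0.00063342 0.02940137]]
```

View pics/w22.png

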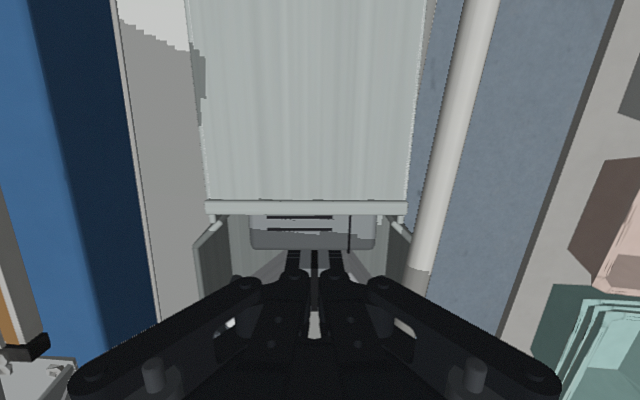

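Near home; now creep in until the force shows the back stop.

Request:
apply_moves --steps '[{"dx": 0.2, "dy": 0, "dz": 0, "ax": 0, "ay": 0, "az": 0, "gripper": 0}, {"dx": 0.4, "dy": 0, "dz": 0, "ax": 0, "ay": 0, "az": 0, "gripper": 0}, {"dx": 0.5, "dy": 0, "dz": 0, "ax": 0, "ay": 0, "az": 0, "gripper": 0}]'

```text
clock: 21.08
tcp_pos: [0.4925, -0.0169, 0.0241]
eef_rot: [-3.141, -0.0, 1.669]
wrist_force: [-0.9, -4.9, 3.7]
finger_gap: -0.001
```

Request:
apply_moves --steps '[{"dx": 0.1, "dy": 0, "dz": 0, "ax": 0, "ay": 0, "az": 0, "gripper": 0}, {"dx": 0.2, "dy": 0, "dz": 0, "ax": 0, "ay": 0, "az": 0, "gripper": 0}]'

```text
clock: 21.32
tcp_pos: [0.4925, -0.0148, 0.0242]
eef_rot: [-3.141, -0.0, 1.668]
wrist_force: [-0.2, -3.9, 3.2]
finger_gap: 0.005
```

Request:
apply_moves --steps '[{"dx": 0.1, "dy": 0, "dz": 0, "ax": 0, "ay": 0, "az": 0, "gripper": 0}, {"dx": 0.2, "dy": 0, "dz": 0, "ax": 0, "ay": 0, "az": 0, "gripper": 0}]'

```text
clock: 21.58
tcp_pos: [0.4926, -0.0147, 0.0242]
eef_rot: [-3.141, 0.003, 1.671]
wrist_force: [-1.2, -18.9, 0.5]
finger_gap: 0.001
```

Request:
apply_moves --steps '[{"dx": 0.1, "dy": 0, "dz": 0, "ax": 0, "ay": 0, "az": 0, "gripper": 0}, {"dx": 0.2, "dy": 0, "dz": 0, "ax": 0, "ay": 0, "az": 0, "gripper": 0}]'

```text
clock: 21.82
tcp_pos: [0.4927, -0.0146, 0.0243]
eef_rot: [-3.141, 0.006, 1.672]
wrist_force: [-3.5, -29.8, 0.3]
finger_gap: -0.0
```

Request:
apply_moves --steps '[{"dx": -0.5, "dy": 0, "dz": 0, "ax": 0, "ay": 0, "az": 0, "gripper": 0}, {"dx": -0.8, "dy": 0, "dz": 0, "ax": 0, "ay": 0, "az": 0, "gripper": 0}, {"dx": -0.8, "dy": 0, "dz": -2, "ax": 0, "ay": 0, "az": 0, "gripper": 0}, {"dx": -0.8, "dy": 0, "dz": -5, "ax": 0, "ay": 0, "az": 0, "gripper": 0}, {"dx": -0.8, "dy": 0, "dz": -9, "ax": 0, "ay": 0, "az": 0, "gripper": 0}, {"dx": -4, "dy": 0, "dz": -12, "ax": 0, "ay": 0, "az": 0, "gripper": 0}, {"dx": -8, "dy": 0, "dz": -14, "ax": 0, "ay": 0, "az": 0, "gripper": 0}, {"dx": -8, "dy": 0, "dz": -14, "ax": 0, "ay": 0, "az": 0, "gripper": 0}]'

```text
clock: 22.82
tcp_pos: [0.5028, -0.0927, 0.1661]
eef_rot: [3.136, 0.002, 1.666]
wrist_force: [0.1, -0.1, -0.8]
finger_gap: -0.001
```

```bash
python3 - <<'E'
from h import *
from station import arm
import pickle
s=arm.get_state();print(s['clock'],s['tcp_pos'],s['wrist_force'])
c=arm.calibration('wrist');pickle.dump(c,open('w23.pkl','wb'))
im=arm.capture('wrist');cv2.imwrite('pics/w23.png',im)
crop(arm.capture('side'),260,140,420,280,5,'pics/sd23.png')
crop(im,200,0,420,150,3.6,'pics/w23c.png')
E
```

```text
22.825 [ 0.50275162 -0.09265771  0.16613403] [ 0.11591915 -0.1296513  -0.75205429]
```

View pics/w23c.png

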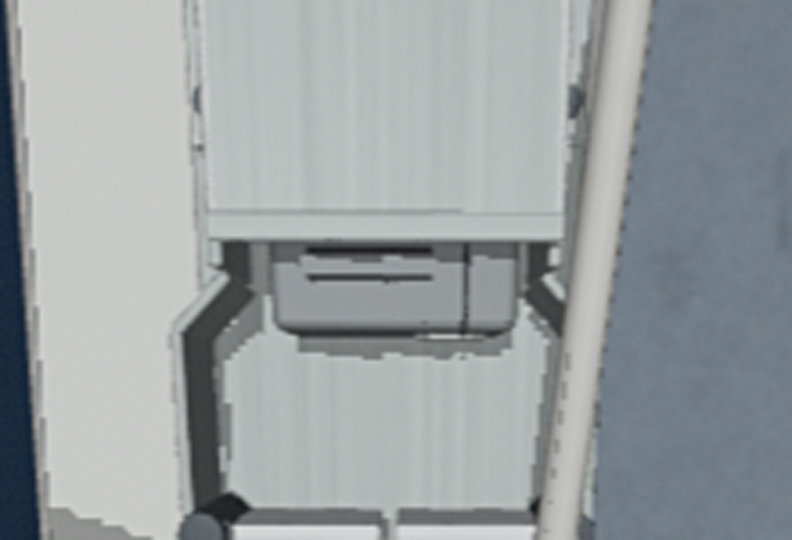

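View pics/sd23.png

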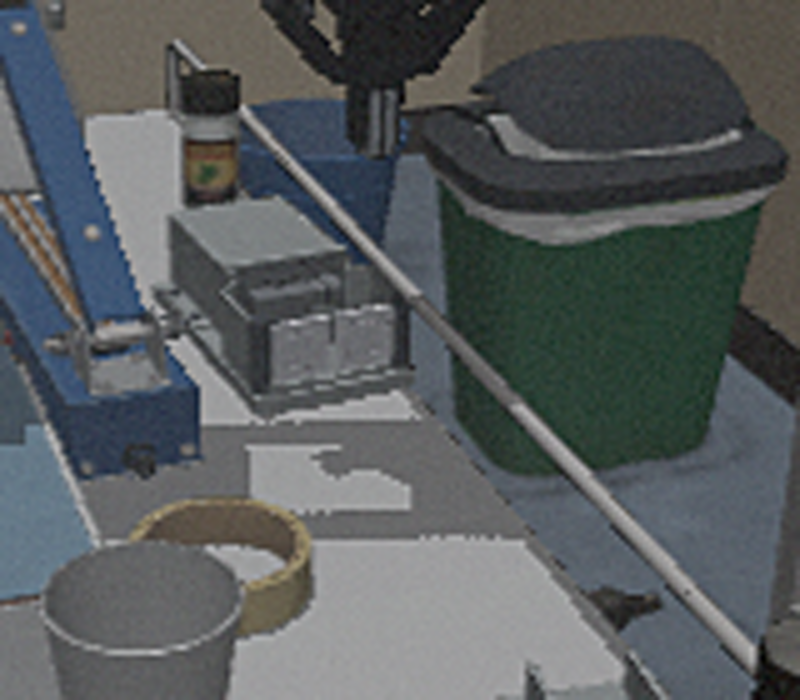

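```bash
python3 - <<'E'
from h import *
import pickle
np.set_printoptions(precision=4,suppress=True)
w=pickle.load(open('w23.pkl','rb'))
P=lambda x,y:(200+x/3.6,y/3.6)
print('trail',bay(onz(w,[P(278,325),P(512,325)],.048)),'roof front',bay(onz(w,[P(208,240),P(562,240)],.063)),'posts',bay(onz(w,[P(205,527)],.059)),'leaf top',bay(onz(w,[P(300,515),P(470,515)],.053)))
from station import arm
arm.job_done()
E
```

```text
trail [[-0.028   0.0489]
 [ 0.0287  0.049 ]] roof front [[-0.0412  0.066 ]
 [ 0.0379  0.066 ]] posts [[-0.0465  0.0017]] leaf top [[-0.0237  0.0039]
 [ 0.019   0.0039]]
the job is handed in; nothing more can be done
```

The cassette is home in the return bay with both gate leaves shut behind it, and I handed the job in at about 23 s of the 72 s allowed. The hand-in reports no verdict.

What I did:
- **Out of the rack:** I gripped the cassette on edge, lifted it out and stood it on the counter.
- **Laid flat:** I pushed its top with closed fingers until it tipped over flat, then moved the hand away.
- **Through the gate:** I took it again near its trailing end, lifted it about 16 mm and carried it end first through the gate onto the deck.
- **Home:** I released it and pushed it in with closed fingers until it stopped against the back stop. The push force rose to about 30 N with no further travel. Then I backed off and lifted clear.

Last checks:
- **Cassette position:** the camera puts its trailing end 49 mm past the gate, where home is 48 mm, and within about 1 mm of the centre line. I judged it flat by eye, with its trailing edge square across the bay in the picture.
- **Gate and robot:** both leaves look shut, the wrist force is about zero, and the hand is clear above the bay.
- **Other things:** the tape roll and the dark-capped jar look unmoved in the pictures; I did not measure them again at the end.

- **Counter rail:** the rail along the counter edge looked as if it would get in the way. I tested it gently with the fingers first, and they met no resistance.
- **Tipping force:** the wrist force briefly reached about 34 N while tipping the cassette, until I let the fingers rise with its edge.

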